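Mark and eject the colour pucks on the bench press

ROBOT

A 6-joint arm with a two-finger parallel gripper is mounted at the origin on the work surface. World frame = base frame: x ahead of the robot, y to its left, z up, the work surface at z = 0. Lengths are in m, angles in rad, forces in N, time in s.
With the tool pointing down it reaches from about 0.325 to 0.925 m from the base axis. Payload 3.1 kg.
Tool frame: the origin (TCP) lies midway between the tips of the shut fingers; the grasp point (between the pads) lies 19 mm behind it; y points along the fingers, z is the direction in which the jaws open and shut, and the axes are right-handed (so a half turn about y gives the same grasp; the last joint's range is limited). The gripper opens to 85 mm and grips with 20 to 120 N. Pads are 22 mm wide; open, the fingers measure 114 mm over their backs; the gripper's body (76 mm by 85 mm) begins 54 mm behind the grasp point. The pads swing forward as they close: fully open they stand 13 mm farther back than shut.
Start: joints at [1.128, 0.217, 1.613, -0, 1.311, -0.112], TCP at [0.203, 0.591, 0.231] pointing down, gripper open.
Joint ranges: [-2.75, 2.75], [-0.78, 2.1], [0.31, 2.55], [-1.13, 4.27], [0.13, 2.63], [-2.58, 2.58]. Speed limits (rad/s): [2.79, 2.79, 3.14, 3.14, 3.14, 3.14].

INTERFACE

Orientations are given as a unit quaternion [w, x, y, z].
In Python, from plant import get_state, optics, job_done gives the robot as it stands.
- The arm moves only by the tool drive_tool, never from a script. Its argument "moves" is a list of rows, each a list of 3 entries, a list of its own where there are three numbers: the turn, a rotation vector about the world's x, y, z scaled (see below), then the shift along the world's x, y, z scaled (see below), then the closure, from 0 (fully open) to 1 (shut). A call has 1 to 5 rows; each row shifts and turns the pose as measured when the row begins; what a row does not reach is not made up. The controller multiplies each number of a shift by 30 mm and each number of a turn by 0.1 rad. A row lasts 1/12 s, in which the tool goes at most 41.7 mm and 7.16 degrees, less where a joint would pass 70% of its speed; a pose out of reach is approached as far as the arm can. A call with a number of a shift or a turn outside -1 to 1 is refused whole. A call with a gripper value outside its range is refused whole. The fingers move at their own pace and stop on an object; the grip force is fixed at half the most. Time passes only in rows, so rows that do not move let the fingers close. It gives the time, the measured TCP pose, the force and the opening at its end, in the units of the state.
- get_state(): the state, without advancing time (a new reading comes with each control period).
- optics.snapshot(name): name is "side" or "top"; returns the picture (400x640x3 uint8, red, green, blue); there is no depth.
- optics.calibration(name): a dict with "fx", "fy", "cx", "cy" (pixels), "T" (4x4, takes a point from camera to world coordinates). Camera axes: x right, y down, z forward; pixel columns grow to the right and rows downward; lengths in m; the calibration is good to about 2 mm. A picture is of the moment at which its call begins. calibration takes no time and is no camera call.
- job_done(): hands the job in, once; it reports no verdict.
The state is a dict: "time_s": time; "q": joint angles; "qd": joint speeds; "tau": joint torques, N m; "tcp_pos": TCP position; "eef_rot": TCP orientation; "wrist_force": force on the tool from outside, world axes, zero at the start; "wrist_torque": the same for the moment, N m; "width": finger opening in m.
Only numpy, scipy, OpenCV 4.12 (cv2) and the standard library are available. Lean on these libraries where they do the work, as an engineer would, in place of code of your own. Each camera call takes 0.05 s, during which the arm holds its last target. There are 200 camera calls.

TASK

Mark each colour puck on the bench on the press, one at a time from light to dark (white, yellow, red, blue; some may be missing): lay it centred on the press head, press it down with the head to the stop and let it rise, then push the red-tabbed ejector slide to its end so that the puck drops off the deck edge into the grey catch tray, and let the slide snap back. When every puck is in the tray, set the orange cover plate over the press head, flat down on both dowel pins, and let go of it. Leave the other things on the bench alone.

Things in the scene. Friction and masses are not known exactly. Their poses are not given: they have to be found in the camera images.
- puck_white_center (a point): white plastic puck, a solid disc 44 mm in diameter and 20 mm thick, 32 g, lying flat on the bench; the point is its centre (10 mm above what it lies on), z along its axis. May be absent (None)
- puck_yellow_center (a point): yellow plastic puck, a solid disc 44 mm in diameter and 20 mm thick, 32 g, lying flat on the bench; the point is its centre (10 mm above what it lies on), z along its axis. May be absent (None)
- puck_red_center (a point): red plastic puck, a solid disc 44 mm in diameter and 20 mm thick, 32 g, lying flat on the bench; the point is its centre (10 mm above what it lies on), z along its axis. May be absent (None)
- puck_blue_center (a point): dark blue plastic puck, a solid disc 44 mm in diameter and 20 mm thick, 32 g, lying flat on the bench; the point is its centre (10 mm above what it lies on), z along its axis. May be absent (None)
- press: white hand marking press, fixed to the bench. Origin on the bench surface straight below the middle of the press head; z up, its +y is the way the ejector slide pushes. Deck top 70 mm above the bench, 110 mm wide in x, from y = -150 to y = +46 mm, where it ends in an edge above a grey open catch tray.
- deck (a point): point on the press at deck height (70 mm above the bench) in the middle of the press head at rest; same axes as the press, does not move with the head. Two aluminium guide rails, 6 mm high, run along y beside the head, inner faces at x = -28 and +28 mm, from y = -34 to +46 mm
- pin_a (a point): tip of the steel dowel pin at press x = -45 mm, y = 0: upright, 8 mm thick, pointed, tip 20 mm above the deck. A like pin stands at press x = +45 mm, y = 0
- press_head (a joint): the press head: flat steel plate 54 mm (x) by 66 mm (y), level with the deck, open above, on a spring plunger. m, 0 = up at rest, 0.012 = pressed down to its stop. A puck laid on it goes down with it. About 4 N starts it, about 9 N holds it at the stop; it springs up when let go
- ejector (a joint): spring-return ejector slide. m, 0 = home, 0.090 = pushed to its end along the press's +y. 3 N starts it, 8 N holds it at the end; let go, it snaps home. Only near the end of the travel (beyond about 0.084) does it push a puck off the deck edge into the tray
- nose (a point): middle of the flat front face of the ejector slide's pusher (44 mm wide in x, from 2 to 16 mm above the deck); it moves with the slide. At home 60 mm behind the head's middle (press y = -60), at the end at press y = +30
- tab (a point): top centre of the slide's upright red tab, which moves with the slide: 26 mm wide (press x), 14 mm thick (press y), its top 48 mm above the deck, solid down to the deck; at home it stands at press y = -97 mm
- tray_in (a point): middle of the floor of the grey catch tray, fixed to the press; same axes as the press. Inside 132 mm (press x) by 142 mm (press y); its polished metal floor slopes down along +y, from 8 mm below the deck at the deck edge to 20 mm above the bench at the far end (41 mm at this point), so that pucks slide to the far end; side walls 75 mm, end wall 60 mm above the bench
- cover: orange cover plate 114 mm (its x) by 46 mm (its y) by 6 mm, 120 g, lying flat, with a black grip block on top, 44 mm (x) by 16 mm (y), from 6 to 32 mm above the underside. Origin at the centre of the underside. Two through holes of 11 mm at x = -45 and +45 mm, y = 0, fit the press's dowel pins, either way round; seated, its underside rests on the guide rails, 6 mm above the deck
- screwdriver: screwdriver, 160 mm, lying; a bystander, to be left alone
- caliper: black and steel caliper, 190 mm long, lying; origin under its middle; a bystander, to be left alone
- granules: lidded jar, 64 mm wide, 90 mm tall; a bystander, to be left alone
- spray: bottle, 60 mm wide, 150 mm tall; a bystander, to be left alone
- beaker: open glass cup, 68 mm wide, 80 mm tall; a bystander, to be left alone
- weight: brass weight, 40 mm wide, 48 mm tall; a bystander, to be left alone
- puck_white: the same white puck; origin at the centre of its underside
- puck_yellow: the same yellow puck; origin at the centre of its underside
- puck_red: the same red puck; origin at the centre of its underside
- puck_blue: the same dark blue puck; origin at the centre of its underside

How it is judged:
By the outcome, as a careful person would: the job done as asked, in the order asked, and still so for the second after the job is handed in, with the robot touching nothing.
Of puck_white, puck_yellow, puck_red, puck_blue only 2 to 3 are there at a start; the rules pass over those that are not, and their reading is None.
At some moment in a run one of puck_white, puck_yellow, puck_red, puck_blue, cover may be knocked a few centimetres aside while the robot is not near it.
Once in a run the grip may slacken for a moment while it holds something.
It also fails if it takes over 210 s, if anything falls off the work surface, if the arm or the gripper's body presses on something with over 40 N, if the wrist force passes 120 N, or if a joint passes its speed limit or range.

## Working session

There is one attempt and no reset: what is moved stays moved. The work goes in short steps, Python scripts to look and compute and a tool call to move; the robot and the scene stay as the last step left them, time stands still between calls to the robot, and variables do not carry over. Pictures are saved under pics/ and viewed, on a budget of 14 in all, crops included, one or two more only if the job needs it, and the job is handed in when it is done.

Besides the shell and the picture viewer there is one more tool, called after "Call:" by a JSON object that holds its "method" and its "body", one argument or row to a line. drive_tool: Moves the arm, as the interface text tells. Its arguments: {"type":"object","properties":{"moves":{"type":"array"}},"required":["moves"]}

```bash
ls; mkdir -p pics
python3 - <<'E'
from plant import get_state, optics
import cv2
s=get_state();print(s)
for n in("side","top"):
    c=optics.calibration(n);print(n,c)
    cv2.imwrite(f"pics/{n}0.png",cv2.cvtColor(optics.snapshot(n),cv2.COLOR_RGB2BGR))
E
```

```text
pics
{'time_s': 0.0, 'q': array([ 1.12781902e+00,  2.17750697e-01,  1.61490970e+00,  4.09638272e-06,
        1.31127920e+00, -1.12190201e-01]), 'qd': array([-8.28902593e-05,  1.66436654e-03,  1.33859980e-04,  6.87514347e-04,
       -8.31927363e-04,  3.38984505e-04]), 'tau': array([ 1.40394433e-03, -3.96837616e+01, -3.03857517e+01, -1.10810984e-04,
        9.48011409e-03, -2.94647532e-05]), 'tcp_pos': array([0.20262032, 0.59040139, 0.22998316]), 'eef_rot': array([-0.69665918,  0.69825443, -0.11664745,  0.11618999]), 'wrist_force': array([ 0.42761952, -0.04968541,  0.54060981]), 'wrist_torque': array([0.00829276, 0.01075337, 0.00977394]), 'width': 0.08568910581243346}
side {'fx': 464.3510587699696, 'fy': 464.3510587699696, 'cx': 321.7757594754108, 'cy': 208.1314436107246, 'T': array([[ 0.69993788, -0.5155688 ,  0.49424263, -0.16545675],
       [-0.71411253, -0.49414761,  0.49584416, -0.64509203],
       [-0.01141296, -0.70000497, -0.71404677,  1.08750126],
       [ 0.        ,  0.        ,  0.        ,  1.        ]])}
top {'fx': 376.0295911388721, 'fy': 376.0295911388721, 'cx': 320.6094013071296, 'cy': 201.322458925208, 'T': array([[-0.00933389, -0.99133111,  0.1310554 ,  0.38781756],
       [-0.99943429,  0.00501369, -0.03325606,  0.07099944],
       [ 0.0323107 , -0.13129167, -0.9908171 ,  1.07560728],
       [ 0.        ,  0.        ,  0.        ,  1.        ]])}
```

View pics/top0.png

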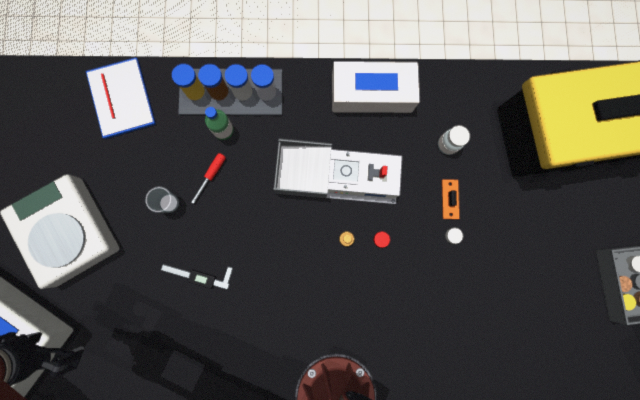

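View pics/side0.png

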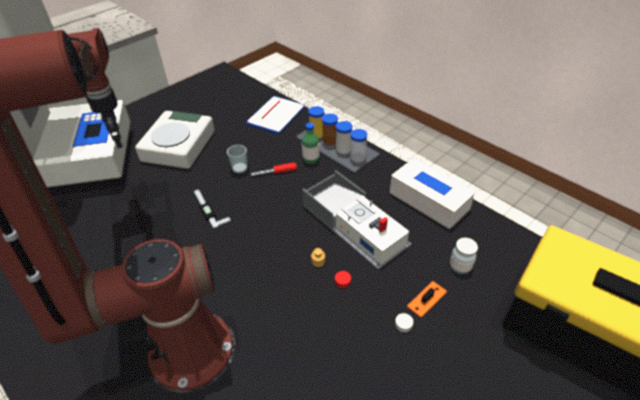

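The top view shows the press (tray at 303,168; head at 346,171; red tab at 383,171), red puck (382,240), white puck (455,236), cover (452,199) and brass weight (347,239). I'll zoom in and brighten the picture to check for a dark blue puck.

```bash
cat > h.py <<'E'
import numpy as np, cv2
from plant import get_state, optics
C={n:optics.calibration(n) for n in("side","top")}
def snap(n,f=None):
    im=cv2.cvtColor(optics.snapshot(n),cv2.COLOR_RGB2BGR)
    if f: cv2.imwrite(f"pics/{f}.png",im)
    return im
def ray(n,p):
    c=C[n];d=c["T"][:3,:3]@[(p[0]-c["cx"])/c["fx"],(p[1]-c["cy"])/c["fy"],1]
    return c["T"][:3,3],d
def plane(n,p,z):
    o,d=ray(n,p);return o+d*(z-o[2])/d[2]
def tri(pt,ps):
    o1,d1=ray("top",pt);o2,d2=ray("side",ps)
    t=np.linalg.lstsq(np.c_[d1,-d2],o2-o1,rcond=None)[0]
    a,b=o1+t[0]*d1,o2+t[1]*d2
    return (a+b)/2,np.linalg.norm(a-b)
def proj(n,X):
    c=C[n];v=np.linalg.inv(c["T"])@np.r_[X,1]
    return np.array([c["fx"]*v[0]/v[2]+c["cx"],c["fy"]*v[1]/v[2]+c["cy"]])
def blob(im,lo,hi,roi):
    x0,y0,x1,y1=roi;h=cv2.cvtColor(im[y0:y1,x0:x1],cv2.COLOR_BGR2HSV)
    m=cv2.inRange(h,np.array(lo),np.array(hi))
    n,l,st,ce=cv2.connectedComponentsWithStats(m)
    i=1+np.argmax(st[1:,4]);return ce[i]+[x0,y0],st[i,4]
E
python3 - <<'E'
from h import *
t=cv2.imread("pics/top0.png");s=cv2.imread("pics/side0.png")
a=cv2.resize(t[130:280,260:480],(792,540),interpolation=cv2.INTER_CUBIC)
cv2.imwrite("pics/c1.png",a)
b=cv2.resize(s[170:340,290:490],None,fx=3.5,fy=3.5,interpolation=cv2.INTER_CUBIC)
cv2.imwrite("pics/c2.png",b)
# blue search on the bench
for n,im in(("top",t),("side",s)):
    h=cv2.cvtColor(im,cv2.COLOR_BGR2HSV)
    m=cv2.inRange(h,np.array([100,80,25]),np.array([135,255,255]))
    k,l,st,ce=cv2.connectedComponentsWithStats(m)
    print(n,[(ce[i].round(),st[i,4]) for i in range(1,k) if st[i,4]>15])
print([tri(*p) for p in [((382,240),(343,279)),((455,236),(404,322)),((452,198),(429,297))]])
E
```

```text
top [(array([123., 101.]), np.int32(618)), (array([183.,  75.]), np.int32(481)), (array([210.,  75.]), np.int32(476)), (array([236.,  75.]), np.int32(467)), (array([262.,  75.]), np.int32(458)), (array([376.,  81.]), np.int32(728)), (array([210., 112.]), np.int32(123)), (array([  6., 328.]), np.int32(204))]
side [(array([273., 125.]), np.int32(186)), (array([338., 124.]), np.int32(680)), (array([ 91., 131.]), np.int32(693)), (array([309., 126.]), np.int32(67)), (array([433., 183.]), np.int32(363)), (array([366., 246.]), np.int32(63))]
[(array([ 0.41808057, -0.13786492,  0.01453932]), np.float64(0.0025069321386228085)), (array([ 0.42692928, -0.34562093,  0.01734569]), np.float64(0.0009393111479483829)), (array([ 0.5373379 , -0.34567186,  0.01246628]), np.float64(0.002860188097553859))]
```

View pics/c1.png

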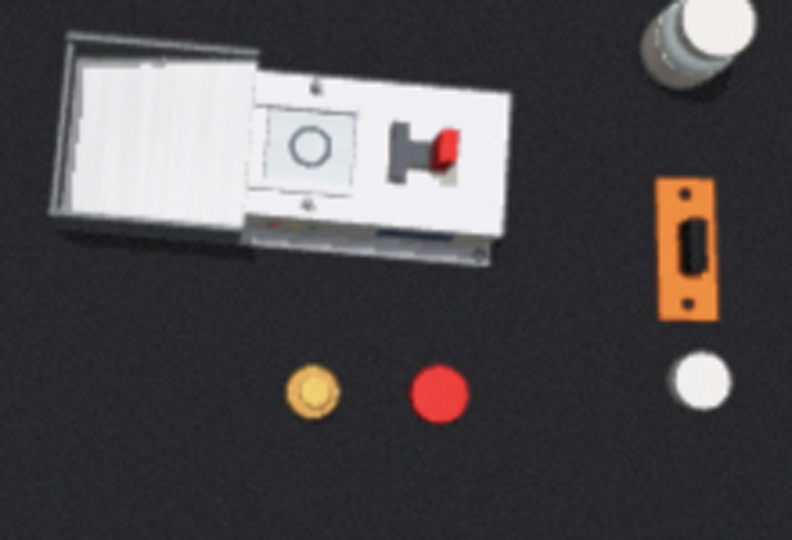

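View pics/c2.png

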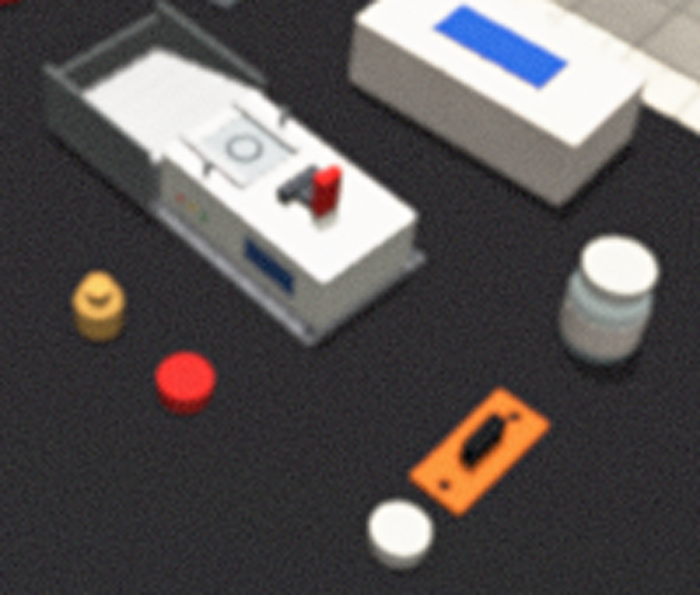

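The crops show only the white and red pucks, plus the brass weight. The press has its pins at crop (316,88)/(307,204), the head ring at (310,146) and the tab at (446,148). Next I'll compute the press and cover frames.

```bash
cat >> h.py <<'E'
c1=lambda x,y:(260+(x+.5)/3.6-.5,130+(y+.5)/3.6-.5)
c2=lambda x,y:(290+(x+.5)/3.5-.5,170+(y+.5)/3.5-.5)
E
python3 - <<'E'
from h import *
np.set_printoptions(precision=4,suppress=True)
print("ring tri",tri(c1(310,146),c2(244,149)), plane("top",c1(310,146),.07),plane("side",c2(244,149),.07))
for nm,p in (("pinA?",(316,88)),("pinB",(307,204))): print(nm,plane("top",c1(*p),.09),plane("top",c1(*p),.07))
for nm,p in (("pin+",(284,113)),("pin-",(207,166))): print(nm,plane("side",c2(*p),.09),plane("side",c2(*p),.08))
A=plane("top",c1(258,72),.07)
for p in ((511,94),(501,236)): print("cor",plane("top",c1(*p),.07))
for p in ((415,216),(318,280)): print("cor side",plane("side",c2(*p),.07))
print(A, "yaw of y",np.degrees(np.arctan2(*(A-plane("top",c1(511,94),.07))[:2][::-1])))
a,b=plane("top",c1(685,194),.006),plane("top",c1(688,304),.006)
print("cover",a,b,(a+b)/2,np.linalg.norm(a-b))
a,b=plane("side",c2(513,415),.006),plane("side",c2(445,485),.006)
print("cover s",a,b,(a+b)/2,np.linalg.norm(a-b))
print("tab", tri(c1(452,132),c2(335,172)))
print("red", plane("top",c1(440,393),.02),plane("side",c2(186,375),.02))
print("wh", plane("top",c1(702,380),.02),plane("side",c2(400,530),.02))
E
```

```text
ring tri (array([ 0.6065, -0.0324,  0.0687]), np.float64(0.00023448614131351604)) [ 0.6064 -0.0324  0.07  ] [ 0.6054 -0.0331  0.07  ]
pinA? [ 0.6463 -0.0356  0.09  ] [ 0.6516 -0.0378  0.07  ]
pinB [ 0.5582 -0.0273  0.09  ] [ 0.5617 -0.0293  0.07  ]
pin+ [ 0.6471 -0.0416  0.09  ] [ 0.6552 -0.0355  0.08  ]
pin- [ 0.5538 -0.0358  0.09  ] [ 0.561  -0.0297  0.08  ]
cor [ 0.6467 -0.1878  0.07  ]
cor [ 0.5366 -0.176   0.07  ]
cor side [ 0.6456 -0.187   0.07  ]
cor side [ 0.5364 -0.1725  0.07  ]
[0.6641 0.0065 0.07  ] yaw of y 84.87059707019796
cover [ 0.5798 -0.3434  0.006 ] [ 0.4902 -0.3409  0.006 ] [ 0.535  -0.3422  0.006 ] 0.08967899167702435
cover s [ 0.5806 -0.3421  0.006 ] [ 0.4909 -0.3418  0.006 ] [ 0.5358 -0.342   0.006 ] 0.08973962551058329
tab (array([ 0.6058, -0.131 ,  0.1137]), np.float64(0.0031501927924153673))
red [ 0.4203 -0.1357  0.02  ] [ 0.4213 -0.1356  0.02  ]
wh [ 0.4287 -0.3433  0.02  ] [ 0.4279 -0.3448  0.02  ]
```

Call:
{"method": "drive_tool", "body": {
  "moves": [
    [[0, 0, 1], [0.7, -1, 0], 0],
    [[0, 0, 1], [0.7, -1, 0], 0],
    [[0, 0, 0.4], [0.7, -1, 0], 0],
    [[0, 0, 0], [0.7, -1, 0], 0],
    [[0, 0, 0], [0.7, -1, 0], 0]
  ]
}}

```text
time_s: 0.52
tcp_pos: [0.3045, 0.4391, 0.2263]
eef_rot: [-0.705, 0.708, -0.025, 0.022]
wrist_force: [0.5, -0.3, -0.0]
width: 0.0855
```

Call:
{"method": "drive_tool", "body": {
  "moves": [
    [[0, 0, 0], [0.7, -1, 0], 0],
    [[0, 0, 0], [0.7, -1, 0], 0],
    [[0, 0, 0], [0.7, -1, 0], 0],
    [[0, 0, 0], [0.7, -1, 0], 0],
    [[0, 0, 0], [0.7, -1, 0], 0]
  ]
}}

```text
time_s: 0.93
tcp_pos: [0.4108, 0.2801, 0.2237]
eef_rot: [-0.705, 0.709, -0.025, 0.02]
wrist_force: [0.4, 0.2, -0.2]
width: 0.086
```

Call:
{"method": "drive_tool", "body": {
  "moves": [
    [[0, 0, 0], [0.5, -1, 0], 0.25],
    [[0, 0, 0], [0.5, -1, 0], 0.25],
    [[0, 0, 0], [0, -1, 0], 0.25],
    [[0, 0, 0], [0, -1, 0], 0.25],
    [[0, 0, 0], [0, -1, 0], 0.25]
  ]
}}

```text
time_s: 1.35
tcp_pos: [0.444, 0.1209, 0.2221]
eef_rot: [-0.704, 0.709, -0.026, 0.021]
wrist_force: [1.1, -0.2, -0.2]
width: 0.0644
```

Call:
{"method": "drive_tool", "body": {
  "moves": [
    [[0, 0, 0], [0, -1, 0], 0.25],
    [[0, 0, 0], [0, -1, 0], 0.25],
    [[0, 0, 0], [0, -1, 0], 0.25],
    [[0, 0, 0], [0, -1, 0], 0.25],
    [[0, 0, 0], [0, -1, 0], 0.25]
  ]
}}

```text
time_s: 1.77
tcp_pos: [0.4408, -0.0364, 0.2199]
eef_rot: [-0.704, 0.709, -0.027, 0.019]
wrist_force: [-0.6, 0.8, -0.5]
width: 0.0643
```

Call:
{"method": "drive_tool", "body": {
  "moves": [
    [[0, 0, 0], [0, -1, 0], 0.25],
    [[0, 0, 0], [0, -1, 0], 0.25],
    [[0, 0, 0], [0, -1, 0], 0.25],
    [[0, 0, 0], [0, -1, 0], 0.25],
    [[0, 0, 0], [0, -1, 0], 0.25]
  ]
}}

```text
time_s: 2.18
tcp_pos: [0.4374, -0.1932, 0.2179]
eef_rot: [-0.705, 0.709, -0.028, 0.019]
wrist_force: [1.3, -0.5, -0.0]
width: 0.0639
```

Call:
{"method": "drive_tool", "body": {
  "moves": [
    [[0, 0, 0], [0, -1, -0.5], 0.25],
    [[0, 0, 0], [-0.2, -1, -0.5], 0.25],
    [[0, 0, 0], [-0.1, -1, -0.5], 0.25],
    [[0, 0, 0], [-0.1, -0.9, -0.5], 0.25],
    [[0, 0, 0], [-0.1, -0.5, -0.5], 0.25]
  ]
}}

```text
time_s: 2.6
tcp_pos: [0.4229, -0.3364, 0.1437]
eef_rot: [-0.703, 0.711, -0.026, 0.023]
wrist_force: [-0.1, -0.5, -0.0]
width: 0.0642
```

Call:
{"method": "drive_tool", "body": {
  "moves": [
    [[0, 0, 0], [0.2, -0.25, -1], 0.25],
    [[0, 0, 0], [0, 0, -1], 0.25],
    [[0, 0, 0], [0, 0, -0.6], 0.25],
    [[0, 0, 0], [0, 0, 0], 0.25]
  ]
}}

```text
time_s: 2.93
tcp_pos: [0.4254, -0.3481, 0.0591]
eef_rot: [-0.703, 0.71, -0.03, 0.024]
wrist_force: [-0.3, 0.1, -1.0]
width: 0.064
```

Run:
```python
from h import *
t=snap("top","t1");s=snap("side","s1")
print(get_state()["tcp_pos"],get_state()["eef_rot"])
a=cv2.resize(t[180:280,380:510],(520,400),interpolation=cv2.INTER_CUBIC)
b=cv2.resize(s[260:360,350:450],None,fx=4,fy=4,interpolation=cv2.INTER_CUBIC)[:400,:280]
cv2.imwrite("pics/v1.png",np.hstack([a,b]))
print(plane("top",blob(t,[0,150,120],[8,255,255],(340,215,420,265))[0],.018))
```

```text
[ 0.42710262 -0.34934226  0.06238797] [-0.70175495  0.71138627 -0.02872252  0.02538861]
[ 0.41969992 -0.13506618  0.018     ]
```

View pics/v1.png

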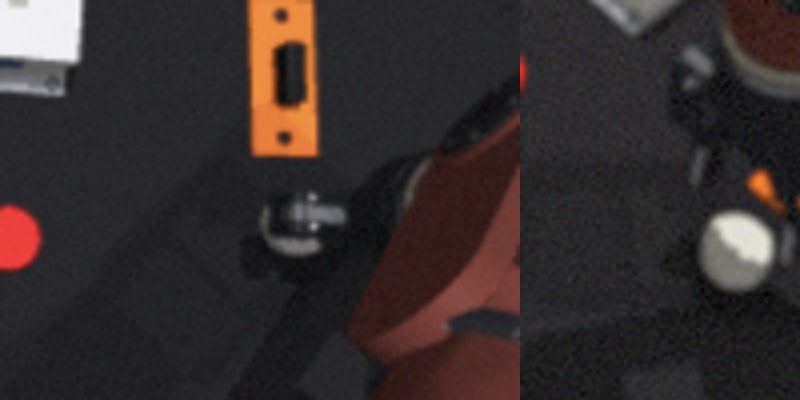

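The white puck is still in place between the fingers (left panel 293,230). I'll descend and grip it.

Call:
{"method": "drive_tool", "body": {
  "moves": [
    [[0, 0, 0], [0.04, 0.17, -0.7], 0.25],
    [[0, 0, 0], [0, 0, -0.7], 0.25],
    [[0, 0, 0], [0, 0, -0.4], 0.25],
    [[0, 0, 0], [0, 0, 0], 0.25]
  ]
}}

```text
time_s: 3.37
tcp_pos: [0.434, -0.3485, 0.0153]
eef_rot: [-0.698, 0.715, -0.024, 0.029]
wrist_force: [-0.7, 0.5, -0.4]
width: 0.064
```

```bash
cat >> h.py <<'E'
from scipy.spatial.transform import Rotation as Ro
def todo(x,y,z,yaw):
    s=get_state();q=s["eef_rot"];R=Ro.from_quat([q[1],q[2],q[3],q[0]])
    Y=np.array([0,0,-1.]);Z=np.array([np.cos(np.radians(yaw)),np.sin(np.radians(yaw)),0])
    G=Ro.from_matrix(np.c_[np.cross(Y,Z),Y,Z])
    print("t",s["time_s"].__round__(2),"tcp",s["tcp_pos"].round(4),"F",s["wrist_force"].round(1),"w",round(s["width"],4))
    print("turn units",((G*R.inv()).as_rotvec()/.1).round(2),"shift units",((np.array([x,y,z])-s["tcp_pos"])/.03).round(2))
E
python3 -c "
from h import *
todo(.4283,-.344,.002,84.9)"
```

```text
t 3.37 tcp [ 0.434  -0.3485  0.0153] F [-0.7  0.5 -0.4] w 0.064
turn units [ 0.25  0.06 -0.14] shift units [-0.19  0.15 -0.44]
```

Call:
{"method": "drive_tool", "body": {
  "moves": [
    [[0.25, 0.06, -0.14], [-0.19, 0.15, -0.2], 0.25],
    [[0, 0, 0], [0, 0, -0.2], 0.25],
    [[0, 0, 0], [0, 0, 0], 0.25],
    [[0, 0, 0], [0, 0, 0], 0.25]
  ]
}}

```text
time_s: 3.7
tcp_pos: [0.4307, -0.346, 0.0073]
eef_rot: [-0.706, 0.707, -0.03, 0.033]
wrist_force: [0.6, 0.0, -0.5]
width: 0.0637
```

```bash
python3 -c "
from h import *
todo(.4283,-.344,.002,84.9)"
```

```text
t 3.7 tcp [ 0.4307 -0.346   0.0073] F [ 0.6  0.  -0.5] w 0.0637
turn units [0.03 0.04 0.01] shift units [-0.08  0.07 -0.18]
```

Call:
{"method": "drive_tool", "body": {
  "moves": [
    [[0, 0, 0], [-0.08, 0.07, -0.18], 0.25],
    [[0, 0, 0], [0, 0, 0], 1],
    [[0, 0, 0], [0, 0, 0], 1],
    [[0, 0, 0], [0, 0, 0], 1],
    [[0, 0, 0], [0, 0, 0], 1]
  ]
}}

```text
time_s: 4.12
tcp_pos: [0.4299, -0.3458, 0.0046]
eef_rot: [-0.704, 0.709, -0.029, 0.035]
wrist_force: [-0.2, -0.4, -0.3]
width: 0.0419
```

Call:
{"method": "drive_tool", "body": {
  "moves": [
    [[0, 0, 0], [0, 0, 0], 1],
    [[0, 0, 0], [0, 0, 0.5], 1],
    [[0, 0, 0], [0, 0, 1], 1],
    [[0, 0, 0], [0, 0, 1], 1],
    [[0, 0, 0], [0, 0, 1], 1]
  ]
}}

```text
time_s: 4.53
tcp_pos: [0.4229, -0.3387, 0.1029]
eef_rot: [0.71, -0.703, 0.035, -0.029]
wrist_force: [1.0, -0.8, -0.4]
width: 0.0416
```

Call:
{"method": "drive_tool", "body": {
  "moves": [
    [[0, 0, 0], [0, 0.5, 1], 1],
    [[0, 0, 0], [0.6, 1, 0.8], 1],
    [[0, 0, 0], [0.6, 1, 0.4], 1],
    [[0, 0, 0], [0.6, 1, 0], 1],
    [[0, 0, 0], [0.6, 1, 0], 1]
  ]
}}

```text
time_s: 4.95
tcp_pos: [0.4978, -0.2083, 0.1813]
eef_rot: [-0.705, 0.707, -0.034, 0.038]
wrist_force: [0.1, 0.0, -0.9]
width: 0.0417
```

Call:
{"method": "drive_tool", "body": {
  "moves": [
    [[0, 0, 0], [0.6, 1, 0], 1],
    [[0, 0, 0], [0.6, 1, 0], 1],
    [[0, 0, 0], [0.6, 1, 0], 1],
    [[0, 0, 0], [0.6, 1, 0], 1],
    [[0, 0, 0], [0.5, 0.6, 0], 1]
  ]
}}

```text
time_s: 5.37
tcp_pos: [0.5883, -0.0612, 0.183]
eef_rot: [-0.705, 0.707, -0.032, 0.039]
wrist_force: [-0.3, -0.1, 0.3]
width: 0.0416
```

Call:
{"method": "drive_tool", "body": {
  "moves": [
    [[0, 0, 0], [0, 0, 0], 1],
    [[0, 0, 0], [0, 0, 0], 1]
  ]
}}

```text
time_s: 5.53
tcp_pos: [0.5903, -0.0562, 0.1825]
eef_rot: [-0.706, 0.707, -0.03, 0.037]
wrist_force: [-0.1, 0.1, -0.3]
width: 0.0415
```

```bash
python3 -c "
from h import *
todo(.606,-.0327,.12,84.9)"
```

```text
t 5.53 tcp [ 0.5903 -0.0562  0.1825] F [-0.1  0.1 -0.3] w 0.0415
turn units [0.03 0.1  0.06] shift units [ 0.52  0.78 -2.08]
```

Call:
{"method": "drive_tool", "body": {
  "moves": [
    [[0.03, 0.1, 0.06], [0.52, 0.78, 0], 1],
    [[0, 0, 0], [0, 0, -0.7], 1],
    [[0, 0, 0], [0, 0, -0.7], 1],
    [[0, 0, 0], [0, 0, -0.4], 1],
    [[0, 0, 0], [0, 0, 0], 1]
  ]
}}

```text
time_s: 5.95
tcp_pos: [0.6048, -0.0359, 0.1274]
eef_rot: [-0.706, 0.707, -0.032, 0.032]
wrist_force: [-0.2, -0.0, -1.5]
width: 0.0418
```

```bash
python3 -c "
from h import *
todo(.606,-.0327,.077,84.9)
t=snap('top','t2');s=snap('side','s2')
a=cv2.resize(t[135:215,300:400],(400,320),interpolation=cv2.INTER_CUBIC)
b=cv2.resize(s[170:250,310:410],(400,320),interpolation=cv2.INTER_CUBIC)
cv2.imwrite('pics/v2.png',np.hstack([a,b]))
"
```

```text
t 5.95 tcp [ 0.6048 -0.0359  0.1274] F [-0.2 -0.  -1.5] w 0.0418
turn units [ 0.02 -0.    0.02] shift units [ 0.04  0.11 -1.68]
```

View pics/v2.png

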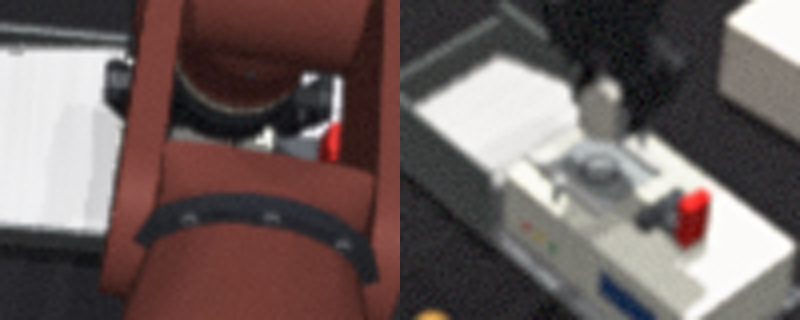

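```bash
python3 -c "
from h import *
s=cv2.imread('pics/s2.png')
b=cv2.resize(s[175:225,435-110:435-50],None,fx=10,fy=10,interpolation=cv2.INTER_CUBIC)
b=np.clip(b.astype(float)*1.8,0,255).astype(np.uint8)
cv2.imwrite('pics/v3.png',b)
print(proj('side',[.606,-.036,.1325]),proj('side',[.606,-.036,.1225]),proj('side',[.606,-.036,.1425]))
"
```

```text
[361.20052722 197.8544963 ] [361.03401443 200.2765055 ] [361.36879098 195.40701831]
```

View pics/v3.png

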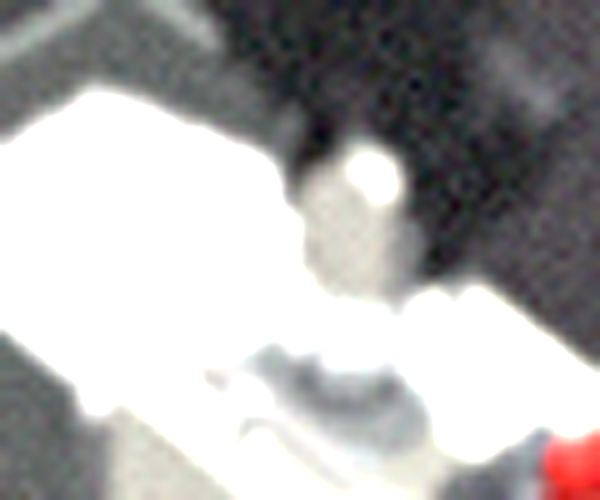

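The puck is held level. Its visible face runs from (360,189) to (360,205) in the side view, and I expected a centre of (361,198). Now I'll lower it.

Call:
{"method": "drive_tool", "body": {
  "moves": [
    [[0.02, 0, 0.02], [0.07, 0.1, -0.6], 1],
    [[0, 0, 0], [0, 0, -0.6], 1],
    [[0, 0, 0], [0, 0, -0.2], 1],
    [[0, 0, 0], [0, 0, 0], 1],
    [[0, 0, 0], [0, 0, 0], 1]
  ]
}}

```text
time_s: 6.47
tcp_pos: [0.6127, -0.0372, 0.0943]
eef_rot: [-0.705, 0.707, -0.028, 0.038]
wrist_force: [-0.2, 0.6, -0.4]
width: 0.0417
```

```bash
python3 -c "
from h import *
todo(.607,-.033,.076,84.9)"
```

```text
t 6.47 tcp [ 0.6127 -0.0372  0.0943] F [-0.2  0.6 -0.4] w 0.0417
turn units [0.03 0.15 0.04] shift units [-0.19  0.14 -0.61]
```

Call:
{"method": "drive_tool", "body": {
  "moves": [
    [[0.03, 0.15, 0.04], [-0.19, 0.14, -0.3], 1],
    [[0, 0, 0], [0, 0, -0.2], 1],
    [[0, 0, 0], [0, 0, 0], 1],
    [[0, 0, 0], [0, 0, 0], 1]
  ]
}}

```text
time_s: 6.8
tcp_pos: [0.6089, -0.0334, 0.0823]
eef_rot: [-0.706, 0.707, -0.03, 0.033]
wrist_force: [0.0, -0.2, 0.3]
width: 0.0415
```

```bash
python3 -c "
from h import *
todo(.607,-.033,.076,84.9)"
```

```text
t 6.8 tcp [ 0.6089 -0.0334  0.0823] F [ 0.  -0.2  0.3] w 0.0415
turn units [0.01 0.05 0.01] shift units [-0.06  0.01 -0.21]
```

Call:
{"method": "drive_tool", "body": {
  "moves": [
    [[0, 0.05, 0], [-0.06, 0.01, -0.25], 1],
    [[0, 0, 0], [0, 0, 0], 1],
    [[0, 0, 0], [0, 0, 0], 1]
  ]
}}

```text
time_s: 7.05
tcp_pos: [0.6076, -0.033, 0.0748]
eef_rot: [-0.706, 0.707, -0.031, 0.032]
wrist_force: [0.1, -1.0, 0.5]
width: 0.0416
```

Call:
{"method": "drive_tool", "body": {
  "moves": [
    [[0, 0, 0], [0, 0, 0], 0.25],
    [[0, 0, 0], [0, 0, 0], 0.25],
    [[0, 0, 0], [0, 0, 0], 0.25]
  ]
}}

```text
time_s: 7.3
tcp_pos: [0.6076, -0.0329, 0.0748]
eef_rot: [-0.706, 0.707, -0.031, 0.032]
wrist_force: [0.6, 0.9, 0.9]
width: 0.0642
```

Call:
{"method": "drive_tool", "body": {
  "moves": [
    [[0, 0, 0], [0, 0, 0.6], 0.25],
    [[0, 0, 0], [0, 0, 1], 0.25],
    [[0, 0, 0], [0, 0, 0], 1],
    [[0, 0, 0], [0, 0, 0], 1],
    [[0, 0, 0], [0, 0, 0], 1]
  ]
}}

```text
time_s: 7.72
tcp_pos: [0.6071, -0.0329, 0.1241]
eef_rot: [-0.706, 0.707, -0.032, 0.031]
wrist_force: [0.7, -0.9, 0.4]
width: 0.0283
```

Call:
{"method": "drive_tool", "body": {
  "moves": [
    [[0, 0, 0], [0, 0, 0], 1],
    [[0, 0, 0], [0, 0, 0], 1]
  ]
}}

```text
time_s: 7.88
tcp_pos: [0.6065, -0.0329, 0.1231]
eef_rot: [-0.706, 0.707, -0.032, 0.031]
wrist_force: [0.8, 0.1, -0.3]
width: 0.0031
```

```bash
python3 -c "
from h import *
todo(.606,-.033,.098,84.9)
s=snap('side','s4')
b=cv2.resize(s[165:245,305:405],None,fx=6,fy=6,interpolation=cv2.INTER_CUBIC)
cv2.imwrite('pics/v4.png',b)
"
```

```text
t 7.88 tcp [ 0.6065 -0.0329  0.1231] F [ 0.8  0.1 -0.3] w 0.0031
turn units [ 0.01 -0.01  0.  ] shift units [-0.02 -0.   -0.84]
```

View pics/v4.png

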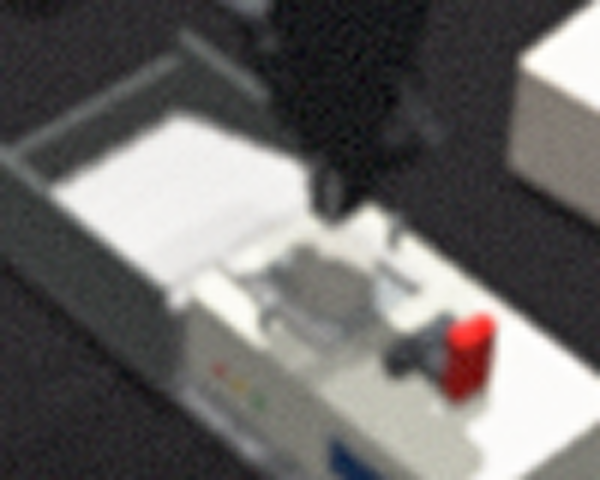

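The puck is on the head in shadow (crop 325,280, which is side pixel 359,212). Next I'll press down with the fingers shut.

Call:
{"method": "drive_tool", "body": {
  "moves": [
    [[0, 0, 0], [0, 0, -0.6], 1],
    [[0, 0, 0], [0, 0, -0.3], 1],
    [[0, 0, 0], [0, 0, -0.15], 1],
    [[0, 0, 0], [0, 0, 0], 1]
  ]
}}

```text
time_s: 8.27
tcp_pos: [0.606, -0.0328, 0.0888]
eef_rot: [-0.706, 0.707, -0.033, 0.031]
wrist_force: [0.1, -0.6, 2.7]
width: 0.0001
```

Call:
{"method": "drive_tool", "body": {
  "moves": [
    [[0, 0, 0], [0, 0, -0.2], 1],
    [[0, 0, 0], [0, 0, -0.2], 1],
    [[0, 0, 0], [0, 0, -0.2], 1]
  ]
}}

```text
time_s: 8.52
tcp_pos: [0.6068, -0.0329, 0.0777]
eef_rot: [-0.706, 0.707, -0.034, 0.029]
wrist_force: [-18.2, 2.0, 46.0]
width: -0.0001
```

Call:
{"method": "drive_tool", "body": {
  "moves": [
    [[0, 0, 0], [0, 0, 0.5], 1],
    [[0, 0, 0], [0, 0, 1], 1],
    [[0, 0, 0], [0, 0, 1], 1],
    [[0, 0, 0], [-0.1, -1, 0], 1],
    [[0, 0, 0], [-0.1, -1, 0], 1]
  ]
}}

```text
time_s: 8.93
tcp_pos: [0.6021, -0.0891, 0.16]
eef_rot: [0.707, -0.706, 0.03, -0.027]
wrist_force: [-0.5, 0.1, -0.0]
width: 0.0001
```

Call:
{"method": "drive_tool", "body": {
  "moves": [
    [[0, 0, 0], [-0.1, -1, 0], 1],
    [[0, 0, 0], [-0.1, -1, 0], 1],
    [[0, 0, 0], [0, -0.2, 0], 1],
    [[0, 0, 0], [0, 0, 0], 1]
  ]
}}

```text
time_s: 9.27
tcp_pos: [0.5973, -0.1627, 0.1643]
eef_rot: [-0.705, 0.708, -0.029, 0.031]
wrist_force: [-0.6, 1.1, -0.0]
width: -0.0003
```

```bash
python3 -c "
from h import *
todo(.595,-.159,.09,84.9)
s=snap('side','s5');t=snap('top','t5')
a=cv2.resize(t[135:215,300:400],(400,320),interpolation=cv2.INTER_CUBIC)
b=cv2.resize(s[170:250,310:410],(400,320),interpolation=cv2.INTER_CUBIC)
cv2.imwrite('pics/v5.png',np.hstack([a,b]))
"
```

```text
t 9.27 tcp [ 0.5973 -0.1627  0.1643] F [-0.6  1.1 -0. ] w -0.0003
turn units [ 0.03  0.03 -0.05] shift units [-0.08  0.12 -2.48]
```

View pics/v5.png

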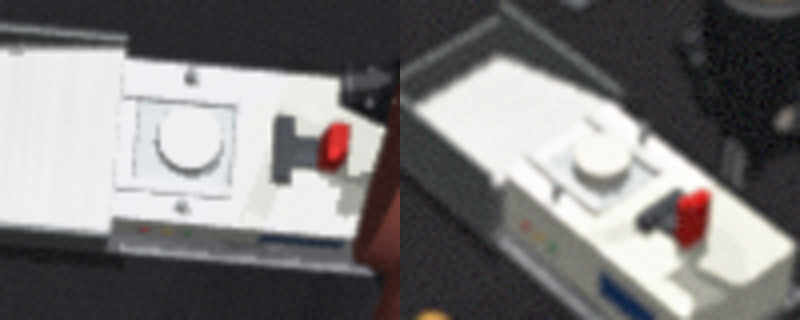

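The white puck sits centred on the head (left panel 190,138) and the head has come back up. Next is the ejector stroke.

Call:
{"method": "drive_tool", "body": {
  "moves": [
    [[0.03, 0, -0.05], [-0.08, 0.1, -0.8], 1],
    [[0, 0, 0], [0, 0, -0.8], 1],
    [[0, 0, 0], [0, 0, -0.7], 1],
    [[0, 0, 0], [0, 0, -0.2], 1],
    [[0, 0, 0], [0, 0, 0], 1]
  ]
}}

```text
time_s: 9.78
tcp_pos: [0.5967, -0.151, 0.0884]
eef_rot: [0.707, -0.706, 0.027, -0.031]
wrist_force: [-0.4, 0.4, -0.0]
width: -0.0002
```

```bash
python3 -c "
from h import *
todo(.597,-.14,.092,84.9)"
```

```text
t 9.78 tcp [ 0.5967 -0.151   0.0884] F [-0.4  0.4 -0. ] w -0.0002
turn units [-0.02  0.06 -0.08] shift units [0.01 0.37 0.12]
```

Call:
{"method": "drive_tool", "body": {
  "moves": [
    [[0, 0, -0.08], [0.04, 0.5, 0.1], 1],
    [[0, 0, 0], [0.05, 0.6, 0], 1],
    [[0, 0, 0], [0.05, 0.6, 0], 1],
    [[0, 0, 0], [0.05, 0.6, 0], 1]
  ]
}}

```text
time_s: 10.12
tcp_pos: [0.6016, -0.0867, 0.0912]
eef_rot: [-0.702, 0.711, -0.029, 0.032]
wrist_force: [0.4, -7.8, -6.0]
width: 0.0002
```

Call:
{"method": "drive_tool", "body": {
  "moves": [
    [[0, 0, 0], [0.04, 0.4, 0], 1],
    [[0, 0, 0], [0.02, 0.2, 0], 1]
  ]
}}

```text
time_s: 10.28
tcp_pos: [0.6033, -0.0698, 0.0915]
eef_rot: [-0.699, 0.714, -0.028, 0.03]
wrist_force: [0.6, -8.3, -5.3]
width: 0.0002
```

Call:
{"method": "drive_tool", "body": {
  "moves": [
    [[0.15, 0, 0], [0.03, 0.25, 0], 1],
    [[0, 0, 0], [0.02, 0.2, 0], 1],
    [[0, 0, 0], [0, 0.15, 0], 1]
  ]
}}

```text
time_s: 10.53
tcp_pos: [0.6043, -0.059, 0.0917]
eef_rot: [-0.696, 0.717, -0.025, 0.027]
wrist_force: [0.4, -19.1, -6.4]
width: -0.0
```

```bash
python3 -c "
from h import *
s=snap('side','s6')
h=cv2.cvtColor(s,cv2.COLOR_BGR2HSV)
b=cv2.resize(s[170:250,290:410],(720,480),interpolation=cv2.INTER_CUBIC)
cv2.imwrite('pics/v6.png',b)
"
```

```text
(no output)
```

View pics/v6.png

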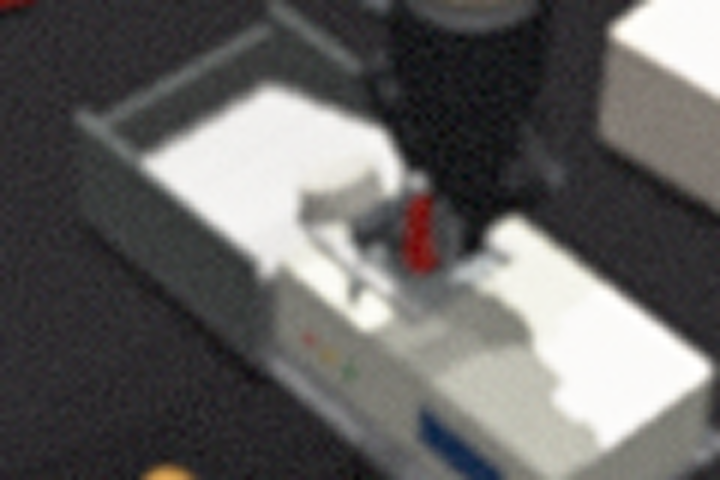

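The slide is at its end and the white puck is tipping at the deck edge (crop 340,195). I'll hold, then lift off the tab.

Call:
{"method": "drive_tool", "body": {
  "moves": [
    [[0, 0, 0], [0, 0.1, 0], 1],
    [[0, 0, 0], [0, 0.1, 0], 1],
    [[0, 0, 0], [0, 0.1, 0], 1],
    [[0, 0, 0], [0, 0.1, 0], 1]
  ]
}}

```text
time_s: 10.92
tcp_pos: [0.6044, -0.06, 0.0922]
eef_rot: [-0.686, 0.727, -0.022, 0.025]
wrist_force: [1.8, -10.7, -5.3]
width: 0.0001
```

```bash
python3 -c "
from h import *
todo(.604,-.06,.092,84.9)
s=snap('side','s7')
b=cv2.resize(s[170:250,290:410],(720,480),interpolation=cv2.INTER_CUBIC)
cv2.imwrite('pics/v7.png',b)
"
```

```text
t 10.92 tcp [ 0.6044 -0.06    0.0922] F [  1.8 -10.7  -5.3] w 0.0001
turn units [ 0.58  0.02 -0.23] shift units [-0.01  0.   -0.01]
```

View pics/v7.png

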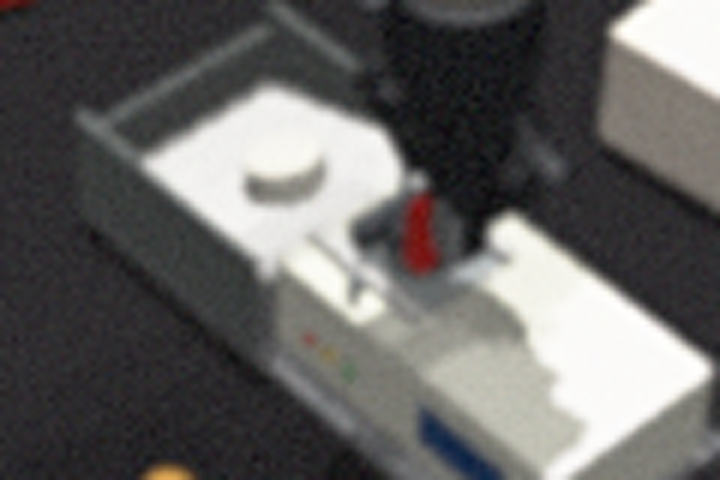

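The white puck is sliding down the tray floor (crop 285,160). I'll lift off the tab and head for the red puck.

Call:
{"method": "drive_tool", "body": {
  "moves": [
    [[0, 0, 0], [0, -0.1, 0.5], 1],
    [[0, 0, 0], [0, -0.1, 1], 1],
    [[0, 0, 0], [0, 0, 1], 1],
    [[0.6, 0, -0.2], [-0.8, -0.2, 0], 0.25],
    [[0, 0, 0], [-1, -0.4, 0], 0.25]
  ]
}}

```text
time_s: 11.38
tcp_pos: [0.5526, -0.085, 0.1727]
eef_rot: [-0.705, 0.708, -0.025, 0.029]
wrist_force: [-0.8, -0.5, 0.0]
width: 0.0231
```

Call:
{"method": "drive_tool", "body": {
  "moves": [
    [[0, 0, 0], [-1, -0.4, 0], 0.25],
    [[0, 0, 0], [-1, -0.4, 0], 0.25],
    [[0, 0, 0], [-1, -0.4, -0.3], 0.25],
    [[0, 0, 0], [-0.8, -0.3, -0.6], 0.25],
    [[0, 0, 0], [0, 0, -0.6], 0.25]
  ]
}}

```text
time_s: 11.8
tcp_pos: [0.4393, -0.132, 0.1406]
eef_rot: [-0.702, 0.711, -0.016, 0.035]
wrist_force: [0.7, -0.3, -0.4]
width: 0.0642
```

Call:
{"method": "drive_tool", "body": {
  "moves": [
    [[0, 0, 0], [0, 0, 0], 0.25],
    [[0, 0, 0], [0, 0, 0], 0.25]
  ]
}}

```text
time_s: 11.97
tcp_pos: [0.4368, -0.1307, 0.1399]
eef_rot: [-0.703, 0.711, -0.017, 0.034]
wrist_force: [-0.0, -0.0, -0.6]
width: 0.0641
```

```bash
python3 -c "
from h import *
s=snap('side','s8');t=snap('top','t8')
todo(.4203,-.1355,.06,84.9)
for n,i,r in(('side',s,(315,255,370,300)),('top',t,(360,215,410,265))):
    c,a=blob(i,[0,150,100],[8,255,255],r);print(n,c,a,plane(n,c,.017))
a=cv2.resize(t[135:215,270:400],(520,320),interpolation=cv2.INTER_CUBIC)
b=cv2.resize(s[230:310,310:380],(280,320),interpolation=cv2.INTER_CUBIC)
cv2.imwrite('pics/v8.png',np.hstack([a,b]))
"
```

```text
t 12.07 tcp [ 0.4377 -0.1308  0.1402] F [-0.4  0.   0.6] w 0.0639
turn units [ 0.13  0.25 -0.17] shift units [-0.58 -0.16 -2.67]
side [342.78645833 278.421875  ] 192 [ 0.41885787 -0.13793206  0.017     ]
top [377.82352941 239.85294118] 68 [ 0.41753797 -0.12476774  0.017     ]
```

View pics/v8.png

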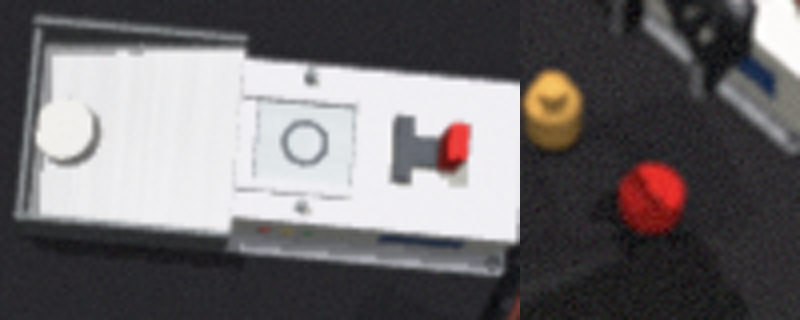

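The white puck lies at the tray's far end (left panel 68,130), the slide is home, and the red puck hasn't moved (side 343,278). I'll go down on it.

Call:
{"method": "drive_tool", "body": {
  "moves": [
    [[0.13, 0.25, -0.17], [-0.58, -0.16, -0.5], 0.25],
    [[0, 0, 0], [0, 0, -0.8], 0.25],
    [[0, 0, 0], [0, 0, -0.8], 0.25],
    [[0, 0, 0], [0, 0, -0.5], 0.25],
    [[0, 0, 0], [0, 0, 0], 0.25]
  ]
}}

```text
time_s: 12.48
tcp_pos: [0.4314, -0.1378, 0.0696]
eef_rot: [-0.704, 0.709, -0.023, 0.036]
wrist_force: [-0.5, 0.8, 0.0]
width: 0.0642
```

```bash
python3 -c "
from h import *
todo(.4203,-.1357,.003,84.9)"
```

```text
t 12.48 tcp [ 0.4314 -0.1378  0.0696] F [-0.5  0.8  0. ] w 0.0642
turn units [ 0.08  0.17 -0.06] shift units [-0.37  0.07 -2.22]
```

Call:
{"method": "drive_tool", "body": {
  "moves": [
    [[0.08, 0.17, -0.06], [-0.4, 0.07, 0], 0.25],
    [[0, 0.05, 0], [-0.08, 0, -0.6], 0.25],
    [[0, 0.05, 0], [-0.08, 0, -0.6], 0.25],
    [[0, 0, 0], [0, 0, -0.4], 0.25],
    [[0, 0, 0], [0, 0, 0], 0.25]
  ]
}}

```text
time_s: 12.9
tcp_pos: [0.4207, -0.1373, 0.0284]
eef_rot: [-0.705, 0.708, -0.031, 0.029]
wrist_force: [-0.8, -0.1, 0.1]
width: 0.0644
```

```bash
python3 -c "
from h import *
todo(.4203,-.1357,.003,84.9)"
```

```text
t 12.9 tcp [ 0.4207 -0.1373  0.0284] F [-0.8 -0.1  0.1] w 0.0644
turn units [ 0.04 -0.03 -0.03] shift units [-0.01  0.05 -0.85]
```

Call:
{"method": "drive_tool", "body": {
  "moves": [
    [[0.04, 0, 0], [-0.05, 0.05, -0.5], 0.25],
    [[0, 0, 0], [-0.05, 0, -0.4], 0.25],
    [[0, 0, 0], [0, 0, 0], 0.25],
    [[0, 0, 0], [0, 0, 0], 0.25]
  ]
}}

```text
time_s: 13.23
tcp_pos: [0.4229, -0.1378, 0.0076]
eef_rot: [-0.705, 0.708, -0.028, 0.032]
wrist_force: [0.6, 0.3, -0.1]
width: 0.0638
```

```bash
python3 -c "
from h import *
todo(.4203,-.1357,.003,84.9)"
```

```text
t 13.23 tcp [ 0.4229 -0.1378  0.0076] F [ 0.6  0.3 -0.1] w 0.0638
turn units [ 0.04  0.05 -0.04] shift units [-0.09  0.07 -0.15]
```

Call:
{"method": "drive_tool", "body": {
  "moves": [
    [[0, 0, 0], [-0.09, 0.07, -0.13], 0.25],
    [[0, 0, 0], [0, 0, 0], 1],
    [[0, 0, 0], [0, 0, 0], 1],
    [[0, 0, 0], [0, 0, 0], 1],
    [[0, 0, 0], [0, 0, 0], 1]
  ]
}}

```text
time_s: 13.65
tcp_pos: [0.4245, -0.1374, 0.0093]
eef_rot: [-0.704, 0.709, -0.025, 0.034]
wrist_force: [0.5, 0.7, 0.2]
width: 0.0413
```

Call:
{"method": "drive_tool", "body": {
  "moves": [
    [[0, 0, 0], [0, 0, 0], 1],
    [[0, 0, 0], [0, 0, 0.5], 1],
    [[0, 0, 0], [0, 0, 1], 1],
    [[0, 0, 0], [0, 0, 1], 1],
    [[0, 0, 0], [0, 0, 1], 1]
  ]
}}

```text
time_s: 14.07
tcp_pos: [0.4164, -0.1335, 0.1101]
eef_rot: [0.707, -0.706, 0.032, -0.028]
wrist_force: [0.2, -0.7, -0.3]
width: 0.0415
```

Call:
{"method": "drive_tool", "body": {
  "moves": [
    [[0, 0, 0], [0.3, 0.2, 1], 1],
    [[0, 0, 0], [0.9, 0.5, 0.4], 1],
    [[0, 0, 0], [1, 0.55, 0], 1],
    [[0, 0, 0], [1, 0.55, 0], 1],
    [[0, 0, 0], [1, 0.55, 0], 1]
  ]
}}

```text
time_s: 14.48
tcp_pos: [0.5458, -0.0644, 0.163]
eef_rot: [-0.705, 0.708, -0.03, 0.035]
wrist_force: [0.7, 0.1, -0.4]
width: 0.0411
```

Call:
{"method": "drive_tool", "body": {
  "moves": [
    [[0, 0, 0], [0.9, 0.5, 0], 1],
    [[0, 0, 0], [0.7, 0.4, 0], 1],
    [[0, 0, 0], [0, 0, 0], 1],
    [[0, 0, 0], [0, 0, 0], 1]
  ]
}}

```text
time_s: 14.82
tcp_pos: [0.6015, -0.0322, 0.1633]
eef_rot: [-0.705, 0.708, -0.027, 0.035]
wrist_force: [-0.7, -0.4, -0.3]
width: 0.0413
```

```bash
python3 -c "
from h import *
todo(.606,-.033,.12,84.9)"
```

```text
t 14.82 tcp [ 0.6015 -0.0322  0.1633] F [-0.7 -0.4 -0.3] w 0.0413
turn units [ 0.05  0.11 -0.02] shift units [ 0.15 -0.03 -1.44]
```

Call:
{"method": "drive_tool", "body": {
  "moves": [
    [[0.05, 0.11, -0.02], [0.2, -0.03, -0.5], 1],
    [[0, 0.05, 0], [-0.05, 0, -0.7], 1],
    [[0, 0.05, 0], [-0.05, 0, -0.7], 1],
    [[0, 0.05, 0], [-0.05, 0, -0.6], 1],
    [[0, 0, 0], [0, 0, 0], 1]
  ]
}}

```text
time_s: 15.23
tcp_pos: [0.6001, -0.0349, 0.0868]
eef_rot: [-0.706, 0.707, -0.038, 0.026]
wrist_force: [0.2, 0.8, -0.5]
width: 0.0409
```

```bash
python3 -c "
from h import *
todo(.609,-.033,.08,84.9)"
```

```text
t 15.23 tcp [ 0.6001 -0.0349  0.0868] F [ 0.2  0.8 -0.5] w 0.0409
turn units [ 0.01 -0.16  0.01] shift units [ 0.3   0.06 -0.23]
```

Call:
{"method": "drive_tool", "body": {
  "moves": [
    [[0, -0.16, 0], [0.3, 0.06, 0], 1],
    [[0, 0, 0], [0, 0, -0.1], 1],
    [[0, 0, 0], [0, 0, 0], 1],
    [[0, 0, 0], [0, 0, 0], 1]
  ]
}}

```text
time_s: 15.57
tcp_pos: [0.6084, -0.0345, 0.0849]
eef_rot: [-0.706, 0.707, -0.032, 0.033]
wrist_force: [0.5, -0.4, 0.1]
width: 0.0415
```

```bash
python3 -c "
from h import *
todo(.609,-.033,.079,84.9)"
```

```text
t 15.57 tcp [ 0.6084 -0.0345  0.0849] F [ 0.5 -0.4  0.1] w 0.0415
turn units [0.01 0.01 0.03] shift units [ 0.02  0.05 -0.2 ]
```

Call:
{"method": "drive_tool", "body": {
  "moves": [
    [[0, 0, 0], [0.02, 0.05, -0.12], 1],
    [[0, 0, 0], [0, 0, -0.06], 1],
    [[0, 0, 0], [0, 0, -0.05], 1],
    [[0, 0, 0], [0, 0, 0], 1]
  ]
}}

```text
time_s: 15.9
tcp_pos: [0.6116, -0.0333, 0.0812]
eef_rot: [-0.706, 0.707, -0.03, 0.035]
wrist_force: [-0.4, 0.1, -0.5]
width: 0.0411
```

Call:
{"method": "drive_tool", "body": {
  "moves": [
    [[0, 0, 0], [-0.09, 0, -0.08], 1],
    [[0, 0, 0], [0, 0, -0.06], 1],
    [[0, 0, 0], [0, 0, 0], 1]
  ]
}}

```text
time_s: 16.15
tcp_pos: [0.6093, -0.0333, 0.0777]
eef_rot: [-0.706, 0.707, -0.03, 0.035]
wrist_force: [-0.5, 0.1, 2.5]
width: 0.0415
```

Contact at 2.5 N. Now I'll release and lift.

Call:
{"method": "drive_tool", "body": {
  "moves": [
    [[0, 0, 0], [0, 0, 0], 0.25],
    [[0, 0, 0], [0, 0, 0], 0.25],
    [[0, 0, 0], [0, 0, 0], 0.25],
    [[0, 0, 0], [0, 0, 0.6], 0.25],
    [[0, 0, 0], [0, 0, 1], 0.25]
  ]
}}

```text
time_s: 16.57
tcp_pos: [0.603, -0.0323, 0.1185]
eef_rot: [-0.706, 0.706, -0.035, 0.03]
wrist_force: [0.5, -0.3, 0.2]
width: 0.0639
```

Call:
{"method": "drive_tool", "body": {
  "moves": [
    [[0, 0, 0], [0, 0, 0], 1],
    [[0, 0, 0], [0, 0, 0], 1],
    [[0, 0, 0], [0, 0, 0], 1],
    [[0, 0, 0], [0, 0, 0], 1],
    [[0, 0, 0], [0, 0, 0], 1]
  ]
}}

```text
time_s: 16.98
tcp_pos: [0.6071, -0.033, 0.1239]
eef_rot: [-0.706, 0.707, -0.031, 0.034]
wrist_force: [1.0, 0.8, -0.4]
width: 0.0028
```

```bash
python3 -c "
from h import *
todo(.606,-.033,.094,84.9)
s=snap('side','s9')
c,a=blob(s,[0,120,40],[8,255,255],(330,190,372,230));print(c,a,plane('side',c,.087))"
```

```text
t 16.98 tcp [ 0.6071 -0.033   0.1239] F [ 1.   0.8 -0.4] w 0.0028
turn units [0.01 0.03 0.03] shift units [-0.04 -0.   -1.  ]
[359.9296875 209.625    ] 128 [ 0.6018935 -0.0374856  0.087    ]
```

Call:
{"method": "drive_tool", "body": {
  "moves": [
    [[0, 0, 0], [-0.05, 0, -0.6], 1],
    [[0, 0, 0], [-0.03, 0, -0.3], 1],
    [[0, 0, 0], [0, 0, -0.2], 1],
    [[0, 0, 0], [0, 0, -0.1], 1]
  ]
}}

```text
time_s: 17.37
tcp_pos: [0.6048, -0.033, 0.0858]
eef_rot: [-0.706, 0.707, -0.031, 0.034]
wrist_force: [-0.3, 0.1, 4.7]
width: -0.0
```

Call:
{"method": "drive_tool", "body": {
  "moves": [
    [[0, 0, 0], [0, 0, -0.2], 1],
    [[0, 0, 0], [0, 0, -0.12], 1],
    [[0, 0, 0], [0, 0, -0.1], 1]
  ]
}}

```text
time_s: 17.62
tcp_pos: [0.6051, -0.033, 0.0779]
eef_rot: [-0.706, 0.707, -0.033, 0.032]
wrist_force: [-9.8, 1.7, 24.1]
width: 0.0
```

At the stop (24 N, z 0.078). I'll let the head rise, then move behind the tab.

Call:
{"method": "drive_tool", "body": {
  "moves": [
    [[0, 0, 0], [0, 0, 0.5], 1],
    [[0, 0, 0], [0, 0, 1], 1],
    [[0, 0, 0], [0, 0, 1], 1],
    [[0, 0, 0], [-0.1, -1, 0], 1],
    [[0, 0, 0], [-0.1, -1, 0], 1]
  ]
}}

```text
time_s: 18.03
tcp_pos: [0.5992, -0.0891, 0.1571]
eef_rot: [0.707, -0.706, 0.03, -0.029]
wrist_force: [-0.7, 0.6, -0.7]
width: -0.0001
```

Call:
{"method": "drive_tool", "body": {
  "moves": [
    [[0, 0, 0], [-0.1, -1, 0], 1],
    [[0, 0, 0], [-0.1, -1, 0], 1],
    [[0, 0, 0], [0, -0.1, 0], 1],
    [[0, 0, 0], [0, 0, 0], 1]
  ]
}}

```text
time_s: 18.37
tcp_pos: [0.5939, -0.1594, 0.1601]
eef_rot: [-0.706, 0.707, -0.03, 0.032]
wrist_force: [-0.3, 0.7, -0.0]
width: -0.0004
```

```bash
python3 -c "
from h import *
todo(.595,-.156,.09,84.9)
s=snap('side','s10');t=snap('top','t10')
c,a=blob(t,[0,120,80],[8,255,255],(330,150,365,190));print(c,a,plane('top',c,.089))
c,a=blob(s,[0,120,80],[8,255,255],(330,190,372,230));print(c,a,plane('side',c,.087))"
```

```text
t 18.37 tcp [ 0.5939 -0.1594  0.1601] F [-0.3  0.7 -0. ] w -0.0004
turn units [ 0.03  0.03 -0.02] shift units [ 0.04  0.11 -2.34]
[346.98469388 169.68367347] 196 [ 0.60361913 -0.0337468   0.089     ]
[359.71532847 209.93430657] 137 [ 0.60047141 -0.03787519  0.087     ]
```

The top view puts the red puck at (0.604, -0.034), within 3 mm of centre. Now the ejector stroke.

Call:
{"method": "drive_tool", "body": {
  "moves": [
    [[0.03, 0, 0], [0, 0.1, -0.8], 1],
    [[0, 0, 0], [0, 0, -0.8], 1],
    [[0, 0, 0], [0, 0, -0.6], 1],
    [[0, 0, 0], [0, 0, -0.2], 1],
    [[0, 0, 0], [0, 0, 0], 1]
  ]
}}

```text
time_s: 18.88
tcp_pos: [0.5957, -0.1484, 0.0868]
eef_rot: [0.707, -0.706, 0.026, -0.03]
wrist_force: [0.6, -2.6, 0.7]
width: -0.0001
```

```bash
python3 -c "
from h import *
todo(.597,-.15,.09,84.9)"
```

```text
t 18.88 tcp [ 0.5957 -0.1484  0.0868] F [ 0.6 -2.6  0.7] w -0.0001
turn units [-0.02  0.06 -0.1 ] shift units [ 0.04 -0.05  0.11]
```

Call:
{"method": "drive_tool", "body": {
  "moves": [
    [[0, 0, -0.1], [0.05, 0.5, 0.1], 1],
    [[0.1, 0, 0], [0.05, 0.6, 0], 1],
    [[0.1, 0, 0], [0.05, 0.6, 0], 1],
    [[0.1, 0, 0], [0.05, 0.6, 0], 1],
    [[0.1, 0, 0], [0.04, 0.4, 0], 1]
  ]
}}

```text
time_s: 19.3
tcp_pos: [0.6024, -0.0718, 0.0893]
eef_rot: [0.715, -0.698, 0.029, -0.031]
wrist_force: [-0.5, -8.6, -5.1]
width: 0.0
```

Call:
{"method": "drive_tool", "body": {
  "moves": [
    [[0.1, 0, 0], [0.03, 0.3, 0], 1],
    [[0.1, 0, 0], [0.02, 0.25, 0], 1],
    [[0, 0, 0], [0, 0.2, 0], 1],
    [[0, 0, 0], [0, 0.15, 0], 1]
  ]
}}

```text
time_s: 19.63
tcp_pos: [0.6039, -0.0584, 0.0896]
eef_rot: [0.709, -0.704, 0.023, -0.026]
wrist_force: [0.2, -13.9, -6.7]
width: -0.0001
```

Call:
{"method": "drive_tool", "body": {
  "moves": [
    [[0, 0, 0], [0, 0.15, 0], 1],
    [[0, 0, 0], [0, 0.1, 0], 1],
    [[0, 0, 0], [0, 0.1, 0], 1],
    [[0, 0, 0], [0, 0.1, 0], 1]
  ]
}}

```text
time_s: 19.97
tcp_pos: [0.604, -0.0592, 0.09]
eef_rot: [-0.698, 0.715, -0.019, 0.024]
wrist_force: [0.5, -11.5, -5.7]
width: 0.0002
```

```bash
python3 -c "
from h import *
todo(.604,-.06,.092,84.9)
s=snap('side','s11')
c,a=blob(s,[0,120,60],[8,255,255],(300,180,350,230));print(c,a,plane('side',c,.06))"
```

```text
t 19.97 tcp [ 0.604  -0.0592  0.09  ] F [  0.5 -11.5  -5.7] w 0.0002
turn units [ 0.25  0.06 -0.27] shift units [ 0.   -0.03  0.07]
[335.00900901 196.79279279] 111 [0.61079784 0.07336896 0.06      ]
```

The red puck is off the deck and in the tray. I'll lift and go to the cover.

Call:
{"method": "drive_tool", "body": {
  "moves": [
    [[0, 0, 0], [0, -0.1, 0.5], 1],
    [[0, 0, 0], [0, -0.1, 1], 1],
    [[0, 0, 0], [0, 0, 1], 1],
    [[0.2, 0, 0.4], [-0.2, -0.8, 0.2], 0.5],
    [[0, 0, 0], [-0.25, -1, 0], 0.5]
  ]
}}

```text
time_s: 20.43
tcp_pos: [0.5892, -0.1159, 0.1749]
eef_rot: [-0.704, 0.71, -0.001, 0.004]
wrist_force: [0.8, -0.2, -0.3]
width: 0.0233
```

Call:
{"method": "drive_tool", "body": {
  "moves": [
    [[0, 0, 0], [-0.25, -1, 0], 0.5],
    [[0, 0, 0], [-0.25, -1, 0], 0.5],
    [[0, 0, 0], [-0.25, -1, 0], 0.5],
    [[0, 0, 0], [-0.25, -1, 0], 0.5],
    [[0, 0, 0], [-0.25, -1, 0], 0.5]
  ]
}}

```text
time_s: 20.85
tcp_pos: [0.5562, -0.2658, 0.1862]
eef_rot: [-0.704, 0.711, 0.009, 0.006]
wrist_force: [0.2, -0.2, 0.3]
width: 0.0429
```

Call:
{"method": "drive_tool", "body": {
  "moves": [
    [[0, 0, 0], [-0.25, -1, 0], 0.5],
    [[0, 0, 0], [-0.2, -0.8, 0], 0.5],
    [[0, 0, 0], [0, 0, 0], 0.5],
    [[0, 0, 0], [0, 0, 0], 0.5]
  ]
}}

```text
time_s: 21.18
tcp_pos: [0.5437, -0.3255, 0.1925]
eef_rot: [-0.702, 0.712, 0.01, 0.009]
wrist_force: [-0.2, 0.8, 0.1]
width: 0.0426
```

```bash
python3 -c "
from h import *
todo(.5355,-.342,.06,89)
s=snap('side','s12');t=snap('top','t12')
for n,i,r in(('side',s,(380,260,460,340)),('top',t,(420,160,490,240))):
    c,a=blob(i,[8,120,80],[18,255,255],r);print(n,c,a,plane(n,c,.006))
a=cv2.resize(t[135:255,265:485],(660,360),interpolation=cv2.INTER_CUBIC)
b=cv2.resize(s[250:330,390:470],(360,360),interpolation=cv2.INTER_CUBIC)
cv2.imwrite('pics/v9.png',np.hstack([a,b])[:, :])
d=cv2.imread('pics/v9.png');cv2.imwrite('pics/v9.png',cv2.resize(d,(800,282)))
"
```

```text
t 21.18 tcp [ 0.5437 -0.3255  0.1925] F [-0.2  0.8  0.1] w 0.0426
turn units [ 0.14  0.28 -0.19] shift units [-0.27 -0.55 -4.42]
side [426.63380282 298.90140845] 639 [ 0.53342587 -0.34350986  0.006     ]
top [450.00701754 198.5       ] 570 [ 0.53566593 -0.34124747  0.006     ]
```

View pics/v9.png

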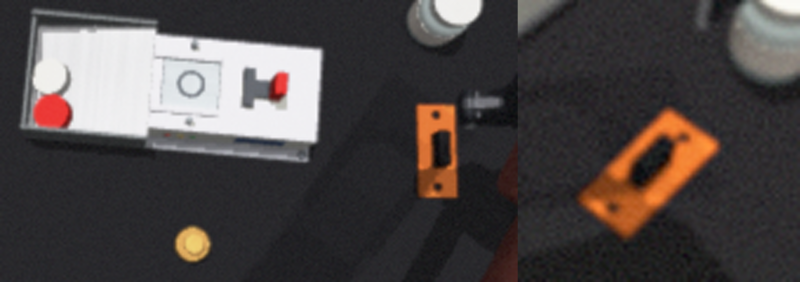

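Both pucks rest at the tray end (50,77 and 52,112), the slide is home, and the cover hasn't moved. I'll fit the deck edges with code to get the press yaw accurately.

Run:
```python
from h import *
t=np.mean([cv2.imread(f"pics/{f}.png") for f in("t12","t8","top0")],0)
g=t.mean(2)
# far edge (+x): per column first strong dark->bright going down
pts=[]
for x in range(338,396):
    col=g[140:175,x];i=np.argmax(col>130)
    pts.append((x,140+i-1+(130-col[i-1])/(col[i]-col[i-1])))
p=np.array(pts);W=np.array([plane("top",q,.07)[:2] for q in p])
k=np.polyfit(W[:,1],W[:,0],1);r=W[:,0]-np.polyval(k,W[:,1])
m=abs(r)<.002;k=np.polyfit(W[m,1],W[m,0],1)
print("far edge slope dx/dy",k,"deg y-axis",90-np.degrees(np.arctan(k[0])),m.sum(),r.std())
# end edge (-y)
pts=[]
for y in range(162,190):
    row=g[y,380:412];i=len(row)-np.argmax(row[::-1]>130)-1
    pts.append((380+i+(row[i]-130)/(row[i]-row[i+1]),y))
W2=np.array([plane("top",q,.07)[:2] for q in pts])
k2=np.polyfit(W2[:,0],W2[:,1],1);r=W2[:,1]-np.polyval(k2,W2[:,0]);m=abs(r)<.003;k2=np.polyfit(W2[m,0],W2[m,1],1)
print("end edge",k2,"deg",90+np.degrees(np.arctan(k2[0])),m.sum(),r.std())
for a in (84.2,84.9,85.5):
    u=np.radians(a);Y=np.array([np.cos(u),np.sin(u)]);X=np.array([Y[1],-Y[0]])
    xm=np.mean(W@X)-.055;ym=np.mean(W2@Y)+.150
    print(a,"origin",xm*X+ym*Y)
print("pin tri",tri(c1(316,88),c2(284,113)),tri(c1(307,204),c2(207,166)))
h=cv2.cvtColor(cv2.imread("pics/t12.png"),cv2.COLOR_BGR2HSV)[160:240,420:490]
mk=cv2.morphologyEx(cv2.inRange(h,np.array([8,120,60]),np.array([18,255,255])),cv2.MORPH_CLOSE,np.ones((9,9)))
b=cv2.boxPoints(cv2.minAreaRect(cv2.findNonZero(mk)))+[420,160]
B=np.array([plane("top",q,.006)[:2] for q in b]);print("cover",B.mean(0),[np.r_[np.linalg.norm(B[i]-B[i-1]),np.degrees(np.arctan2(*(B[i]-B[i-1])[::-1]))].round(3) for i in range(4)])
```

```text
far edge slope dx/dy [0.09355336 0.66549162] deg y-axis 84.65534385183624 58 0.00019585707861729198
end edge [-0.09258044 -0.1278441 ] deg 84.71060908674414 28 0.000137231159803905
84.2 origin [ 0.60753704 -0.03346495]
84.9 origin [ 0.60690314 -0.03338303]
85.5 origin [ 0.60635322 -0.03330689]
pin tri (array([ 0.64943067, -0.0374633 ,  0.08463509]), np.float64(0.00412490489545436)) (array([ 0.56074235, -0.02884842,  0.07926632]), np.float64(0.0016310540327403556))
cover [ 0.53466364 -0.3422349 ] [array([ 0.119, -0.688]), array([ 5.2000e-02, -8.7879e+01]), array([1.19000e-01, 1.78956e+02]), array([5.1000e-02, 9.1886e+01])]
```

Call:
{"method": "drive_tool", "body": {
  "moves": [
    [[0.14, 0.28, -0.19], [-0.27, -0.55, -0.5], 0.5],
    [[0, 0.05, 0], [-0.06, 0, -0.9], 0.5],
    [[0, 0.05, 0], [-0.06, 0, -0.9], 0.5],
    [[0, 0.05, 0], [-0.06, 0, -0.9], 0.5],
    [[0, 0, 0], [0, 0, 0], 0.5]
  ]
}}

```text
time_s: 21.7
tcp_pos: [0.5361, -0.3345, 0.0994]
eef_rot: [-0.706, 0.708, -0.005, -0.0]
wrist_force: [-1.4, 0.9, -1.7]
width: 0.0426
```

```bash
python3 -c "
from h import *
todo(.5355,-.342,.04,89)"
```

```text
t 21.7 tcp [ 0.5361 -0.3345  0.0994] F [-1.4  0.9 -1.7] w 0.0426
turn units [ 0.03 -0.08 -0.11] shift units [-0.02 -0.25 -1.98]
```

Call:
{"method": "drive_tool", "body": {
  "moves": [
    [[0, -0.05, -0.1], [-0.03, -0.28, -0.5], 0.5],
    [[0, 0.05, 0], [-0.06, 0, -0.8], 0.5],
    [[0, 0, 0], [-0.05, 0, -0.6], 0.5],
    [[0, 0, 0], [0, 0, 0], 0.5]
  ]
}}

```text
time_s: 22.03
tcp_pos: [0.5364, -0.3377, 0.0451]
eef_rot: [-0.706, 0.708, -0.005, 0.002]
wrist_force: [0.2, 1.3, -0.2]
width: 0.0426
```

```bash
python3 -c "
from h import *
todo(.535,-.342,.01,89.1)"
```

```text
t 22.03 tcp [ 0.5364 -0.3377  0.0451] F [ 0.2  1.3 -0.2] w 0.0426
turn units [ 0.03 -0.04 -0.07] shift units [-0.05 -0.14 -1.17]
```

Call:
{"method": "drive_tool", "body": {
  "moves": [
    [[0, -0.04, -0.07], [-0.05, -0.18, -0.4], 0.5],
    [[0, 0, 0], [-0.05, 0, -0.4], 0.5],
    [[0, 0, 0], [-0.03, 0, -0.2], 0.5],
    [[0, 0, 0], [0, 0, 0], 0.5]
  ]
}}

```text
time_s: 22.37
tcp_pos: [0.5365, -0.3428, 0.0182]
eef_rot: [-0.705, 0.709, -0.002, 0.007]
wrist_force: [-0.5, 0.5, -0.2]
width: 0.0429
```

```bash
python3 -c "
from h import *
todo(.535,-.342,.01,89.1)"
```

```text
t 22.37 tcp [ 0.5365 -0.3428  0.0182] F [-0.5  0.5 -0.2] w 0.0429
turn units [ 0.06  0.06 -0.03] shift units [-0.05  0.03 -0.27]
```

Call:
{"method": "drive_tool", "body": {
  "moves": [
    [[0.06, 0.06, -0.03], [-0.05, 0.03, -0.25], 0.5],
    [[0, 0, 0], [0, 0, 0], 0.5],
    [[0, 0, 0], [0, 0, 0], 0.5]
  ]
}}

```text
time_s: 22.62
tcp_pos: [0.5361, -0.3427, 0.0117]
eef_rot: [-0.707, 0.708, -0.005, 0.006]
wrist_force: [0.1, -0.4, 0.6]
width: 0.0428
```

```bash
python3 -c "
from h import *
todo(.535,-.342,.011,89.1)"
```

```text
t 22.62 tcp [ 0.5361 -0.3427  0.0117] F [ 0.1 -0.4  0.6] w 0.0428
turn units [0.01 0.02 0.  ] shift units [-0.04  0.02 -0.02]
```

Call:
{"method": "drive_tool", "body": {
  "moves": [
    [[0, 0, 0], [0, 0, 0], 1],
    [[0, 0, 0], [0, 0, 0], 1],
    [[0, 0, 0], [0, 0, 0], 1],
    [[0, 0, 0], [0, 0, 0], 1],
    [[0, 0, 0], [0, 0, 0], 1]
  ]
}}

```text
time_s: 23.03
tcp_pos: [0.5369, -0.3436, 0.0132]
eef_rot: [-0.706, 0.708, -0.004, 0.007]
wrist_force: [0.5, 0.2, -1.6]
width: 0.0144
```

```bash
python3 -c "
from h import *
todo(.535,-.342,.011,89.1)"
```

```text
t 23.03 tcp [ 0.5369 -0.3436  0.0132] F [ 0.5  0.2 -1.6] w 0.0144
turn units [0.03 0.04 0.01] shift units [-0.06  0.05 -0.07]
```

Call:
{"method": "drive_tool", "body": {
  "moves": [
    [[0, 0, 0], [0, 0, 0.4], 1],
    [[0, 0, 0], [0, 0, 1], 1],
    [[0, 0, 0], [0, 0, 1], 1],
    [[0, 0, 0], [0, 0, 1], 1],
    [[0, 0, 0], [0, 0, 1], 1]
  ]
}}

```text
time_s: 23.45
tcp_pos: [0.5284, -0.3369, 0.1402]
eef_rot: [0.711, -0.703, 0.011, -0.001]
wrist_force: [-0.1, -0.3, -1.6]
width: 0.0146
```

Call:
{"method": "drive_tool", "body": {
  "moves": [
    [[0, 0, 0], [0, 0, 1], 1],
    [[0, 0, 0], [0.2, 0.7, 0.5], 1],
    [[0, 0, -0.4], [0.25, 1, 0], 1],
    [[0, 0, -0.4], [0.25, 1, 0], 1],
    [[0, 0, 0], [0.25, 1, 0], 1]
  ]
}}

```text
time_s: 23.87
tcp_pos: [0.5609, -0.233, 0.2049]
eef_rot: [-0.704, 0.708, -0.037, 0.041]
wrist_force: [0.4, -0.2, -0.9]
width: 0.0148
```

Call:
{"method": "drive_tool", "body": {
  "moves": [
    [[0, 0, 0], [0.25, 1, 0], 1],
    [[0, 0, 0], [0.25, 1, 0], 1],
    [[0, 0, 0], [0.25, 1, 0], 1],
    [[0, 0, 0], [0.25, 1, 0], 1],
    [[0, 0, 0], [0.25, 1, 0], 1]
  ]
}}

```text
time_s: 24.28
tcp_pos: [0.5991, -0.0764, 0.2113]
eef_rot: [-0.704, 0.708, -0.036, 0.044]
wrist_force: [0.3, -0.2, -1.5]
width: 0.0147
```

Call:
{"method": "drive_tool", "body": {
  "moves": [
    [[0, 0, 0], [0.15, 0.6, 0], 1],
    [[0, 0, 0], [0, 0, 0], 1],
    [[0, 0, 0], [0, 0, 0], 1]
  ]
}}

```text
time_s: 24.53
tcp_pos: [0.6041, -0.0504, 0.2137]
eef_rot: [-0.705, 0.708, -0.032, 0.042]
wrist_force: [-0.0, -0.6, -0.9]
width: 0.0147
```

```bash
python3 -c "
from h import *
todo(.608,-.033,.13,84.7)"
```

```text
t 24.53 tcp [ 0.6041 -0.0504  0.2137] F [-0.  -0.6 -0.9] w 0.0147
turn units [0.05 0.13 0.12] shift units [ 0.13  0.58 -2.79]
```

Call:
{"method": "drive_tool", "body": {
  "moves": [
    [[0.05, 0.13, 0.12], [0.13, 0.58, -0.3], 1],
    [[0, 0.05, 0], [-0.05, 0, -0.8], 1],
    [[0, 0.05, 0], [-0.05, 0, -0.8], 1],
    [[0, 0, 0], [-0.03, 0, -0.4], 1],
    [[0, 0, 0], [0, 0, 0], 1]
  ]
}}

```text
time_s: 24.95
tcp_pos: [0.6052, -0.0371, 0.1478]
eef_rot: [-0.705, 0.708, -0.035, 0.033]
wrist_force: [-1.4, -0.5, -1.3]
width: 0.0146
```

```bash
python3 -c "
from h import *
todo(.608,-.033,.12,84.7)"
```

```text
t 24.95 tcp [ 0.6052 -0.0371  0.1478] F [-1.4 -0.5 -1.3] w 0.0146
turn units [ 0.04 -0.03  0.03] shift units [ 0.09  0.14 -0.93]
```

Call:
{"method": "drive_tool", "body": {
  "moves": [
    [[0.04, -0.03, 0.03], [0.09, 0.14, -0.5], 1],
    [[0, 0, 0], [-0.04, 0, -0.4], 1],
    [[0, 0, 0], [0, 0, 0], 1],
    [[0, 0, 0], [0, 0, 0], 1]
  ]
}}

```text
time_s: 25.28
tcp_pos: [0.6069, -0.0369, 0.122]
eef_rot: [-0.706, 0.707, -0.034, 0.035]
wrist_force: [-0.2, -0.2, 0.0]
width: 0.0145
```

Run:
```python
from h import *
todo(.608,-.033,.115,84.7)
z0=get_state()["tcp_pos"];s=snap("side","s13")
r=(320,170,410,245)
b=cv2.resize(s[r[1]:r[3],r[0]:r[2]],None,fx=8,fy=8,interpolation=cv2.INTER_CUBIC)
# predicted plate top outline if cover centre = tcp + (-1.6mm along x)
u=np.radians(84.7);Y=np.array([np.cos(u),np.sin(u),0]);X=np.array([Y[1],-Y[0],0])
o=z0+[-.0016,0,0];o[2]-=.0072
P=[o+a*.057*X+c*.023*Y for a,c in((-1,-1),(1,-1),(1,1),(-1,1))]
q=np.array([(proj("side",p)-r[:2]+.5)*8-.5 for p in P]).round().astype(np.int32)
cv2.polylines(b,[q],True,(255,255,0),1)
pin=[np.array([.6063,-.033,.09])+k*.045*X for k in(-1,1)]
for p in pin: cv2.drawMarker(b,tuple(((proj("side",p)-r[:2]+.5)*8-.5).round().astype(int)),(255,0,255),0,14,1)
cv2.imwrite("pics/v10.png",b)
```

```text
t 25.28 tcp [ 0.6069 -0.0369  0.122 ] F [-0.2 -0.2  0. ] w 0.0145
turn units [0.01 0.01 0.04] shift units [ 0.04  0.13 -0.23]
```

View pics/v10.png

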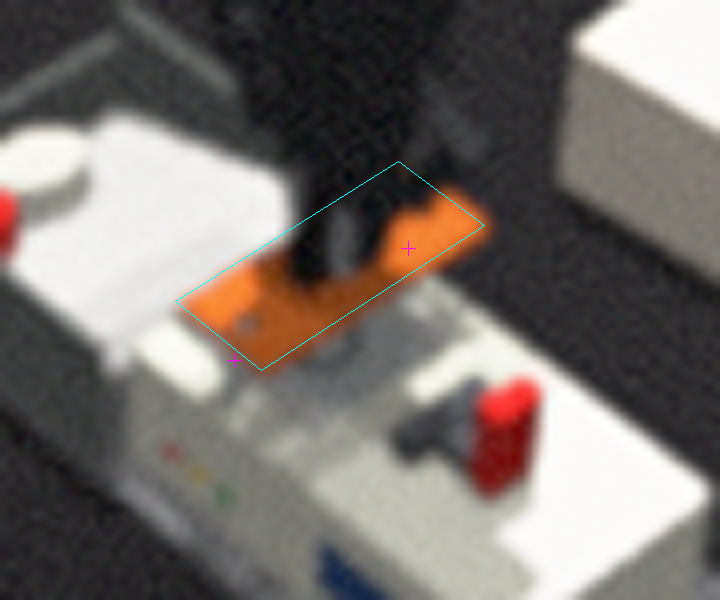

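Run:
```python
from h import *
s=cv2.imread("pics/s13.png").astype(float)
u=np.radians(84.7);Y=np.array([np.cos(u),np.sin(u),0]);X=np.array([Y[1],-Y[0],0])
o=get_state()["tcp_pos"]+[-.0016,0,0];o[2]-=.0072
print("hole pred in crop",(proj("side",o-.045*X)-[320,170]+.5)*8-.5)
R=s[:,:,2]-s[:,:,0]
def prof(c,vals):
    out=[]
    for v in vals:
        p=proj("side",c+v); out.append(cv2.getRectSubPix(R.astype(np.float32),(1,1),tuple(p.astype(np.float32)))[0,0])
    return np.array(out)
d=np.arange(-.012,.0121,.0005)
def edge(c,dirn):
    pr=prof(c,[k*dirn for k in d]);h=(pr.max()+pr.min())/2
    i=np.nonzero((pr[:-1]>h)&(pr[1:]<=h))[0];return None if len(i)==0 else round(1000*(d[i[0]]+.0005*(pr[i[0]]-h)/(pr[i[0]]-pr[i[0]+1])),2)
for w in(-.019,-.012,.0,.01): print("w",w,"+x end",edge(o+.057*X+w*Y,X),"-x end",edge(o-.057*X+w*Y,-X))
for w in(-.05,-.03,.03,.04,.05): print("w",w,"+y edge",edge(o+.023*Y+w*X,Y))
```

```text
hole pred in crop [241.94448489 319.65563172]
w -0.019 +x end 2.92 -x end 0.58
w -0.012 +x end 3.91 -x end 0.35
w 0.0 +x end 5.92 -x end 0.36
w 0.01 +x end 5.36 -x end 0.42
w -0.05 +y edge -1.9
w -0.03 +y edge -1.73
w 0.03 +y edge None
w 0.04 +y edge 3.99
w 0.05 +y edge -2.25
```

The cover hovers above the pins and its outline matches the prediction within about 2 mm. I'll lower it gently and watch the force. It should seat at tcp z of about 0.089, and a jam on the tips would show at about 0.103.

Call:
{"method": "drive_tool", "body": {
  "moves": [
    [[0.01, 0.01, 0.04], [0.02, 0.14, -0.2], 1],
    [[0, 0, 0], [-0.02, 0, -0.15], 1],
    [[0, 0, 0], [0, 0, 0], 1]
  ]
}}

```text
time_s: 25.58
tcp_pos: [0.6088, -0.0334, 0.114]
eef_rot: [-0.706, 0.707, -0.031, 0.035]
wrist_force: [-0.4, 0.2, -0.8]
width: 0.0147
```

```bash
python3 -c "
from h import *
todo(.607,-.0325,.098,84.7)"
```

```text
t 25.58 tcp [ 0.6088 -0.0334  0.114 ] F [-0.4  0.2 -0.8] w 0.0147
turn units [0.01 0.05 0.  ] shift units [-0.06  0.03 -0.53]
```

Call:
{"method": "drive_tool", "body": {
  "moves": [
    [[0, 0.05, 0], [-0.07, 0.03, -0.15], 1],
    [[0, 0, 0], [-0.02, 0, -0.15], 1],
    [[0, 0, 0], [-0.02, 0, -0.1], 1],
    [[0, 0, 0], [0, 0, 0], 1]
  ]
}}

```text
time_s: 25.92
tcp_pos: [0.6059, -0.0321, 0.1019]
eef_rot: [-0.706, 0.707, -0.032, 0.033]
wrist_force: [-0.5, 0.1, -0.7]
width: 0.0145
```

```bash
python3 -c "
from h import *
todo(.607,-.0325,.098,84.7)"
```

```text
t 25.92 tcp [ 0.6059 -0.0321  0.1019] F [-0.5  0.1 -0.7] w 0.0145
turn units [ 0.02  0.01 -0.01] shift units [ 0.04 -0.01 -0.13]
```

Call:
{"method": "drive_tool", "body": {
  "moves": [
    [[0, 0, 0], [0.04, -0.01, -0.12], 1],
    [[0, 0, 0], [0, 0, -0.1], 1],
    [[0, 0, 0], [0, 0, 0], 1]
  ]
}}

```text
time_s: 26.17
tcp_pos: [0.607, -0.0324, 0.0943]
eef_rot: [-0.706, 0.707, -0.032, 0.033]
wrist_force: [0.0, -0.2, -1.8]
width: 0.0151
```

Call:
{"method": "drive_tool", "body": {
  "moves": [
    [[0, 0, 0], [0, 0, -0.12], 1],
    [[0, 0, 0], [0, 0, 0], 1]
  ]
}}

```text
time_s: 26.33
tcp_pos: [0.607, -0.0324, 0.0902]
eef_rot: [-0.706, 0.707, -0.032, 0.033]
wrist_force: [-0.1, -0.6, -1.3]
width: 0.0143
```

Well past the tips with no force, so it's on the pins. I'll go on until it touches.

Call:
{"method": "drive_tool", "body": {
  "moves": [
    [[0, 0, 0], [0, 0, -0.08], 1],
    [[0, 0, 0], [0, 0, -0.06], 1],
    [[0, 0, 0], [0, 0, 0], 1]
  ]
}}

```text
time_s: 26.58
tcp_pos: [0.6079, -0.0325, 0.0892]
eef_rot: [-0.706, 0.707, -0.032, 0.033]
wrist_force: [-0.7, 0.4, -0.9]
width: 0.0147
```

Call:
{"method": "drive_tool", "body": {
  "moves": [
    [[0, 0, 0], [-0.02, 0, -0.1], 1],
    [[0, 0, 0], [0, 0, -0.08], 1],
    [[0, 0, 0], [0, 0, 0], 1]
  ]
}}

```text
time_s: 26.83
tcp_pos: [0.6081, -0.0324, 0.0891]
eef_rot: [-0.706, 0.707, -0.032, 0.033]
wrist_force: [-1.1, 0.5, -0.8]
width: 0.0148
```

Call:
{"method": "drive_tool", "body": {
  "moves": [
    [[0, 0, 0], [0, 0, -0.12], 1],
    [[0, 0, 0], [0, 0, -0.12], 1]
  ]
}}

```text
time_s: 27.0
tcp_pos: [0.6083, -0.0323, 0.0885]
eef_rot: [-0.706, 0.707, -0.033, 0.032]
wrist_force: [-11.4, 1.7, 22.4]
width: 0.0146
```

Run:
```python
from h import *
todo(.607,-.0325,.089,84.7)
s=snap("side","s14");r=(320,170,410,245)
b=cv2.resize(s[r[1]:r[3],r[0]:r[2]],None,fx=8,fy=8,interpolation=cv2.INTER_CUBIC)
u=np.radians(84.7);Y=np.array([np.cos(u),np.sin(u),0]);X=np.array([Y[1],-Y[0],0])
o=np.array([.6063,-.033,.082])
P=[o+a*.057*X+c*.023*Y for a,c in((-1,-1),(1,-1),(1,1),(-1,1))]
q=np.array([(proj("side",p)-r[:2]+.5)*8-.5 for p in P]).round().astype(np.int32)
cv2.polylines(b,[q],True,(255,255,0),1)
cv2.imwrite("pics/v11.png",b)
```

```text
t 27.0 tcp [ 0.6083 -0.0323  0.0885] F [-11.4   1.7  22.4] w 0.0146
turn units [ 0.01 -0.01 -0.01] shift units [-0.04 -0.01  0.02]
```

View pics/v11.png

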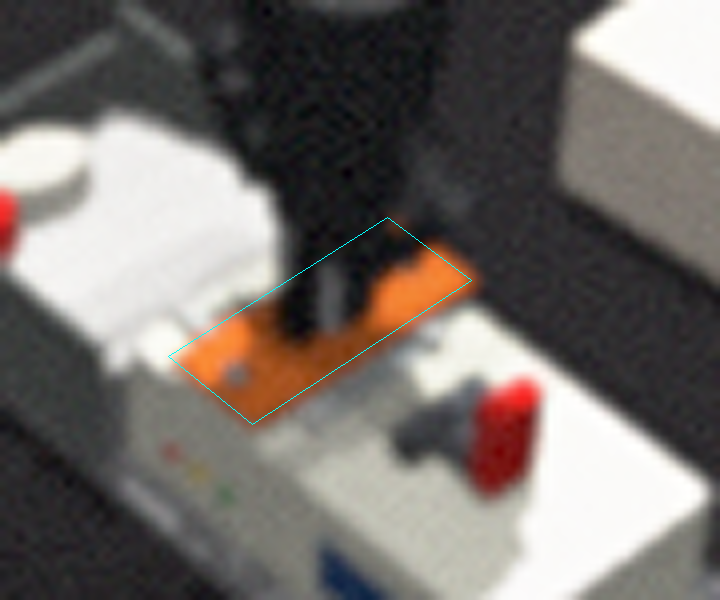

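The plate lies at seated height (stop at z 0.0885 with 22 N) and the pin is visible in the near hole (237,372). I'll release and retreat.

Call:
{"method": "drive_tool", "body": {
  "moves": [
    [[0, 0, 0], [0, 0, 0.03], 1],
    [[0, 0, 0], [0, 0, 0], 0.6],
    [[0, 0, 0], [0, 0, 0], 0.6],
    [[0, 0, 0], [0, 0, 0], 0.6],
    [[0, 0, 0], [0, 0, 0], 0.6]
  ]
}}

```text
time_s: 27.47
tcp_pos: [0.6098, -0.0326, 0.0897]
eef_rot: [-0.706, 0.707, -0.031, 0.033]
wrist_force: [1.0, 0.2, -0.8]
width: 0.0343
```

Call:
{"method": "drive_tool", "body": {
  "moves": [
    [[0, 0, 0], [0, 0, 0.4], 0.6],
    [[0, 0, 0], [0, 0, 1], 0.6],
    [[0, 0, 0], [0, 0, 1], 0.6],
    [[0, 0, 0], [0, 0, 1], 0.6],
    [[0, 0, 0], [-0.3, -1, 0.3], 0.6]
  ]
}}

```text
time_s: 27.88
tcp_pos: [0.5963, -0.0584, 0.1994]
eef_rot: [0.707, -0.706, 0.034, -0.027]
wrist_force: [1.9, -1.5, 1.1]
width: 0.0342
```

Call:
{"method": "drive_tool", "body": {
  "moves": [
    [[0, 0, 0], [-0.5, -1, 0], 0.6],
    [[0, 0, 0], [-0.5, -1, 0], 0.6],
    [[0, 0, 0], [-0.5, -1, 0], 0.6],
    [[0, 0, 0], [-0.5, -1, 0], 0.6],
    [[0, 0, 0], [-0.5, -1, 0], 0.6]
  ]
}}

```text
time_s: 28.3
tcp_pos: [0.5247, -0.2132, 0.211]
eef_rot: [-0.705, 0.708, -0.025, 0.031]
wrist_force: [1.0, -0.3, 0.5]
width: 0.0341
```

Call:
{"method": "drive_tool", "body": {
  "moves": [
    [[0, 0, 0], [-0.3, -1, 0], 0.6],
    [[0, 0, 0], [0, -1, 0], 0.6],
    [[0, 0, 0], [0, 0, 0], 0.6],
    [[0, 0, 0], [0, 0, 0], 0.6]
  ]
}}

```text
time_s: 28.63
tcp_pos: [0.5118, -0.2825, 0.2146]
eef_rot: [-0.703, 0.71, -0.027, 0.035]
wrist_force: [-0.4, 0.8, 0.9]
width: 0.034
```

Run:
```python
from h import *
todo(.6,-.03,.2,84.7)
s=snap("side","s15");t=snap("top","t15")
a=cv2.resize(t[130:270,265:400],(540,560),interpolation=cv2.INTER_CUBIC)
b=cv2.resize(s[180:250,325:390],(260,280),interpolation=cv2.INTER_CUBIC)
cv2.imwrite("pics/v12.png",np.hstack([a,np.vstack([b,cv2.resize(s[120:330,250:445],(260,280))])]))
```

```text
t 28.63 tcp [ 0.5118 -0.2825  0.2146] F [-0.4  0.8  0.9] w 0.034
turn units [ 0.09  0.11 -0.06] shift units [ 2.94  8.42 -0.49]
```

View pics/v12.png

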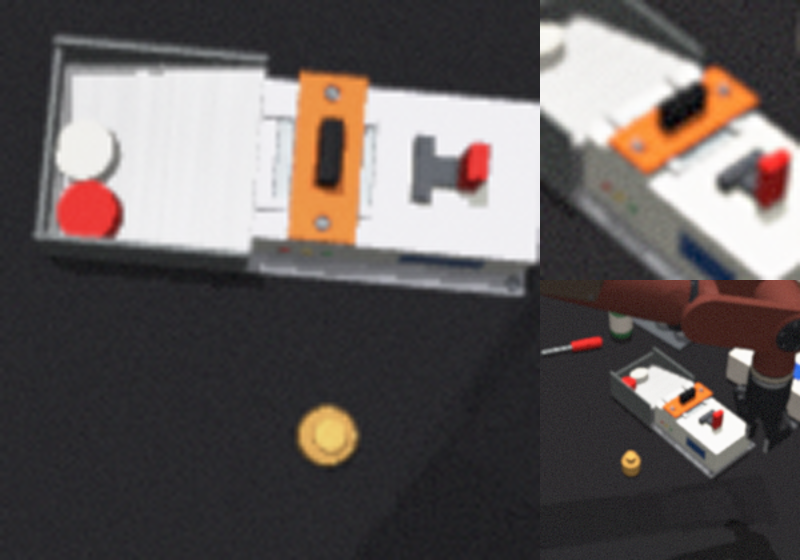

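The cover is flat with both pins showing in the holes (332,93 and 322,223). Both pucks are in the tray and the slide is home. Before handing in, I'll check once more for a dark blue or yellow puck.

Run:
```python
from h import *
for n in("top0","t15","side0","s15"):
    i=cv2.GaussianBlur(cv2.imread(f"pics/{n}.png"),(5,5),0).astype(int)
    h=cv2.cvtColor(i.astype(np.uint8),cv2.COLOR_BGR2HSV)
    for nm,m in(("blue",(i[...,0]-i[...,2]>12)),("yel",cv2.inRange(h,np.array([18,120,80]),np.array([35,255,255]))>0)):
        k,l,st,ce=cv2.connectedComponentsWithStats(m.astype(np.uint8))
        print(n,nm,[(*ce[j].round().astype(int).tolist(),int(st[j,4])) for j in range(1,k) if st[j,4]>60])
```

```text
top0 blue [(121, 99, 1145), (223, 75, 2202), (376, 81, 916), (211, 112, 208), (37, 200, 630), (7, 327, 252)]
top0 yel [(582, 114, 9275), (194, 91, 239), (346, 239, 170), (630, 301, 166)]
t15 blue [(121, 99, 1147), (223, 75, 2201), (376, 81, 920), (210, 112, 211), (37, 200, 643), (6, 333, 430)]
t15 yel [(584, 112, 8774), (195, 91, 239), (346, 239, 168), (630, 301, 166)]
side0 blue [(275, 124, 334), (338, 123, 849), (91, 130, 920), (308, 126, 91), (433, 183, 495), (366, 246, 92)]
side0 yel [(318, 127, 161), (583, 286, 8983), (318, 257, 185)]
s15 blue [(93, 128, 1085), (445, 188, 145), (367, 246, 93)]
s15 yel [(583, 286, 8981), (318, 257, 182)]
```

```bash
python3 -c "
from plant import job_done;print(job_done())"
```

```text
the job is handed in; nothing more can be done
None
```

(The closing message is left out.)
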